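# Shingle the growth tiles on the trickle ramp

### The job

Get the trickle ramp ready for a growth run: turn its handwheel until the deck slopes 20 degrees, and lay the two loose tiles up the deck like roof slates above the tile that is clipped at its foot. Each tile lies line up, with its plain tail exactly along the line scribed on the tile below, its sides flush with that tile and its head resting on the deck. Leave the other things on the desk alone.

Things in the scene. Friction and masses are not known exactly. Their poses are not given: they have to be found in the camera images.
- ramp_deck (a joint): slope of the ramp's grey plastic deck (190 x 120 mm, lips 3 mm high at both sides) in rad, 0 = level, positive = its far end raised; 20 degrees = 0.349. The deck hinges on a level shaft at its low end, 40 mm above the desk, and its surface lies 10 mm above that shaft's axis. A pointer on the deck runs along a fixed quadrant with a mark each 5 degrees from 0 to 25; the 20 degree mark is the long one. Driven only by the handwheel, through a self-locking worm gear.
- handwheel (a joint): angle of the handwheel in rad, growing as it turns clockwise seen from above, which raises the deck: the deck slope is the wheel angle / 15, so 20 degrees is at 5.24 rad. Friction about 0.12 N m; stays where it is left. Stops at 0 and 6.6.
- handwheel_grip (a point): centre of the black handwheel on its upright shaft, half-way up its rim, 91 mm above the desk. It stands on a grey gearbox at the left of the deck's low end. Rim 56 mm across, 14 thick, can be gripped across from above at any yaw; a crank pin 10 mm thick, 20.5 mm from the axis, stands 19 mm above the rim on the wheel's own x axis. Under the rim there is 10 mm of free height, then the gearbox (52 x 46 mm).
- first_tile_mid (a point): the first tile: unglazed brown-red ceramic tile, 75 long (its x) x 50 wide (its y) x 6 thick, clipped to the low end of the deck: it cannot move on the deck but tilts with it. A strip under its tail raises it, so that it lies 7.6 degrees flatter than the deck, as every tile above it will. This point is its centre, half-way up. Its x axis points from the tail (plain end) to the head (end with two small dark fixing holes), z out of the face with the dark scribed line.
- first_tile_line (a point): middle of the line scribed across the first tile's upper face, 45 mm from its tail; axes as the tile's
- first_tile_tail (a point): middle of the lower edge of the first tile's tail; axes as the tile's
- tile_a_mid (a point): the nearer loose tile: unglazed brown-red ceramic tile, 75 long (its x) x 50 wide (its y) x 6 thick, 50 g, lying flat on the desk to the left of the ramp, face up, tail towards the robot; the two loose tiles are alike and either may go first. This point is its centre, half-way up. Its x axis points from the tail (plain end) to the head (end with two small dark fixing holes), z out of the face with the dark scribed line.
- tile_a_tail (a point): middle of the lower edge of the tail of tile_a, 37.5 mm from the centre towards the tail and 3 mm below it; axes as the tile's
- tile_a_line (a point): middle of the line scribed across the upper face of tile_a, 45 mm from its tail, 7.5 mm from the centre towards the head; axes as the tile's
- tile_b_mid (a point): the farther loose tile: unglazed brown-red ceramic tile, 75 long (its x) x 50 wide (its y) x 6 thick, 50 g, lying flat on the desk to the left of the ramp, face up, tail towards the robot; the two loose tiles are alike and either may go first. This point is its centre, half-way up. Its x axis points from the tail (plain end) to the head (end with two small dark fixing holes), z out of the face with the dark scribed line.
- tile_b_tail (a point): middle of the lower edge of the tail of tile_b, 37.5 mm from the centre towards the tail and 3 mm below it; axes as the tile's
- tile_b_line (a point): middle of the line scribed across the upper face of tile_b, 45 mm from its tail, 7.5 mm from the centre towards the head; axes as the tile's
- wash_bottle: bystander: white wash bottle with a red cap and bent spout, 196 mm tall, behind the loose tiles; origin under its centre
- vial: bystander: small vial with a black cap, 56 mm tall, 27 mm thick, behind the loose tiles; origin under its centre
- marker: bystander: black marker pen, 128 mm, lying behind the farther loose tile; origin under its centre
- loupe: bystander: folding loupe in its light case, 26 x 42 x 13 mm, lying between the robot and the ramp's handwheel; origin under its centre

How it is judged:
By the outcome, as a careful person would: the job done as asked, in the order asked, and still so for the second after the job is handed in, with the robot touching nothing.
It also fails if it takes over 72 s, if anything falls off the work surface, if the arm or the gripper's body presses on something with over 40 N, if the wrist force passes 120 N, or if a joint passes its speed limit or range.

### The arm

A 6-joint arm with a two-finger parallel gripper is mounted at the origin on a cart in front of the work surface, level with it; the furniture and walls round the work are solid. World frame = base frame: x ahead of the robot, y to its left, z up, the work surface at z = 0. Lengths are in mm, angles in rad, forces in N, time in s.
With the tool pointing down it reaches from about 350 to 875 mm from the base axis. Payload 4.2 kg.
Tool frame: the origin (TCP) lies on the centre line of the jaws, within the pads' length; the fingertips stand 14 mm ahead of it and the grasp point (between the pads) lies 5 mm behind it (tcp_to_tips is the distance from the TCP to the fingertips, in mm); z points along the fingers, y is the direction in which the jaws open and shut (so a half turn about z gives the same grasp; the last joint's range is limited). The gripper opens to 85 mm and grips with 20 to 120 N. Pads are 22 mm wide; open, the fingers measure 114 mm over their backs; the gripper's body (76 mm by 85 mm) begins 54 mm behind the grasp point. The pads swing forward as they close: fully open they stand 13 mm farther back than shut.
Start: joints at [1.586, 0.385, 0.008, 0, -1.194, -0.259], TCP at [150.838, 606.504, 245.312] pointing down, gripper open.
Joint ranges: [-3.14, 3.14], [-1.21, 2.06], [-1.07, 1.41], [-3.16, 2.05], [-2.99, -0.16], [-3.1, 3.1]. Speed limits (rad/s): [2.79, 2.79, 3.14, 3.14, 3.14, 3.14].

### API

Orientations are given as a unit quaternion [x, y, z, w].
In Python, from bench import read_state, get_image, job_done, tcp_to_tips gives the robot as it stands. The module is installed in compiled form; this text tells all that it offers.
- The arm moves only by the tool play_rows, never from a script. Its argument "targets" is a list of rows, each an object of numbers: "gripper": the gripper's target within -1 to 1 (shut at 1, half-way at 0, fully open at -1); "tx", "ty", "tz": the shift along the tool's x, y, z scaled (see below); "spin": the turn about the tool's z scaled (see below). A call has 1 to 12 rows; each row is the pose to reach, as a shift and turn from the pose commanded when the call began, along the tool's axes at that moment; what a row does not reach only later rows make up. The controller multiplies each number of a shift by 0.25 m and each number of a turn by pi/4 rad. A row lasts 1/8 s, in which the tool goes at most 62.5 mm and 10.7 degrees, less where a joint would pass 70% of its speed; a pose out of reach is approached as far as the arm can. A call with a number of a shift or a turn outside -1 to 1 is refused whole. A call with a gripper value outside its range is refused whole. The fingers move at their own pace and stop on an object; the grip force is fixed at half the most. Time passes only in rows, so rows that repeat a pose let the fingers close. It gives the time, the measured TCP pose, the force and the opening at its end, in the units of the state.
- read_state(): the state, without advancing time (a new reading comes with each control period).
- get_image(name): name is "side" or "top"; returns a dict with "frame" (480x640x3 uint8, red, green, blue), "depth" (480x640 float32, mm along the optical axis (not along the pixel's ray), 0 where there is no reading), "mtx" (3x3 intrinsics, pixels), "world_to_cam" (4x4, takes a point from world to camera coordinates). Camera axes: x right, y up, looking along -z (the intrinsics and any distortion apply to the point x, -y, -z); pixel columns grow to the right and rows downward; lengths in mm; the calibration is good to about 2 mm. A picture is of the moment at which its call begins.
- job_done(): hands the job in, once; it reports no verdict.
The state is a dict: "clock": time; "joints": joint angles; "joint_vel": joint speeds; "joint_efforts": joint torques, N m; "position": TCP position; "ee_rot": TCP orientation; "contact_force": force on the tool from outside, world axes, zero at the start; "wrist_torque": the same for the moment, N m; "gripper_width": finger opening in mm.
Only numpy, scipy, OpenCV 4.12 (cv2) and the standard library are available. Lean on these libraries where they do the work, as an engineer would, in place of code of your own. Each camera call takes 0.05 s, during which the arm holds its last target.

## Working session

There is one attempt and no reset: what is moved stays moved. The work goes in short steps, Python scripts to look and compute and a tool call to move; the robot and the scene stay as the last step left them, time stands still between calls to the robot, and variables do not carry over. Pictures are saved under pics/ and viewed, and the job is handed in when it is done.

Besides the shell and the picture viewer there is one more tool, called after "Emit:" as name([rows], argument=value, ...), one row to a line, values as JSON. play_rows: Moves the arm, as the interface text tells. Its arguments: {"type":"object","properties":{"targets":{"type":"array","items":{"type":"object","properties":{"gripper":{"type":"number"},"tx":{"type":"number","minimum":-1,"maximum":1},"ty":{"type":"number","minimum":-1,"maximum":1},"tz":{"type":"number","minimum":-1,"maximum":1},"spin":{"type":"number","minimum":-1,"maximum":1}}}}},"required":["targets"]}

```bash
mkdir -p pics; ls
cat > h.py <<'E'
import numpy as np, cv2
from bench import read_state,get_image,job_done,tcp_to_tips
def snap(n,fn):
    im=get_image(n); cv2.imwrite(f'pics/{fn}.png',im['frame'][:,:,::-1]); np.savez(f'pics/{fn}.npz',**im); return im
def load(fn): return dict(np.load(f'pics/{fn}.npz'))
def w2p(im,P):
    P=np.atleast_2d(np.asarray(P,float)); c=(im['world_to_cam']@np.c_[P,np.ones(len(P))].T).T[:,:3]
    q=(im['mtx']@np.c_[c[:,0],-c[:,1],-c[:,2]].T).T
    return q[:,:2]/q[:,2:]
def p2w(im,u,v,d=None,z=None):
    T=np.linalg.inv(im['world_to_cam']); r=np.linalg.inv(im['mtx'])@[u,v,1]; r=np.array([r[0],-r[1],-1.])
    o=T[:3,3]; r=T[:3,:3]@r
    if z is not None: d=(z-o[2])/r[2]
    if d is None: d=im['depth'][int(round(v)),int(round(u))]
    return o+r*d
E
python3 - <<'E'
from h import *
print(read_state(),tcp_to_tips)
for n in('side','top'):
    im=snap(n,n+'0'); print(n,im['mtx'],np.linalg.inv(im['world_to_cam']))
E
```

```text
pics
{'clock': 0.0, 'joints': array([ 1.58559605e+00,  3.85566086e-01,  6.65759153e-03, -5.19337740e-04,
       -1.19396240e+00, -2.58601750e-01]), 'joint_vel': array([ 7.20267822e-04,  9.11425061e-04, -9.76971564e-05, -1.09733559e-03,
       -1.00442917e-03, -1.29068747e-03]), 'joint_efforts': array([ 4.61974814e-04, -3.92287016e+01,  1.88395840e+01,  4.18612674e+00,
       -4.76114845e-03,  9.71474208e-07]), 'position': array([150.71105473, 606.0085047 , 244.22518698]), 'ee_rot': array([ 9.92567051e-01, -1.21694355e-01, -9.77423264e-05,  1.06049456e-03]), 'contact_force': array([ 0.02926119, -0.69113236,  0.75177713]), 'wrist_torque': array([ 0.03710954,  0.03449217, -0.04066894]), 'gripper_width': 85.11682406159244} 14.0
side [[597.41555381   0.         318.02991533]
 [  0.         597.41555381 240.51823283]
 [  0.           0.           1.        ]] [[-9.09747710e-01  3.56392356e-01 -2.12940352e-01  2.77108020e+02]
 [-4.15158192e-01 -7.83020025e-01  4.63166619e-01  7.13115051e+02]
 [-1.66751737e-03  5.09768702e-01  8.60309880e-01  1.00951136e+03]
 [ 0.00000000e+00  0.00000000e+00  0.00000000e+00  1.00000000e+00]]
top [[515.63357349   0.         315.19411233]
 [  0.         515.63357349 243.32507817]
 [  0.           0.           1.        ]] [[ 2.17549809e-02  9.92743090e-01 -1.18270359e-01  4.33034112e+02]
 [-9.99186508e-01  2.56077043e-02  3.11539435e-02  2.09614238e+02]
 [ 3.39564946e-02  1.17496394e-01  9.92492596e-01  9.44556738e+02]
 [ 0.00000000e+00  0.00000000e+00  0.00000000e+00  1.00000000e+00]]
```

View pics/side0.png

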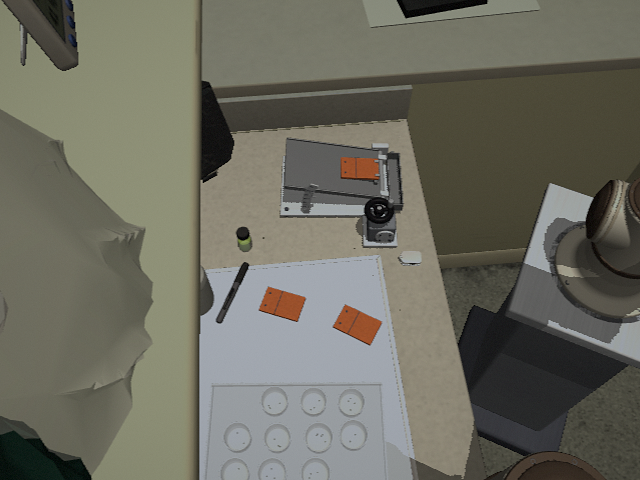

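View pics/top0.png

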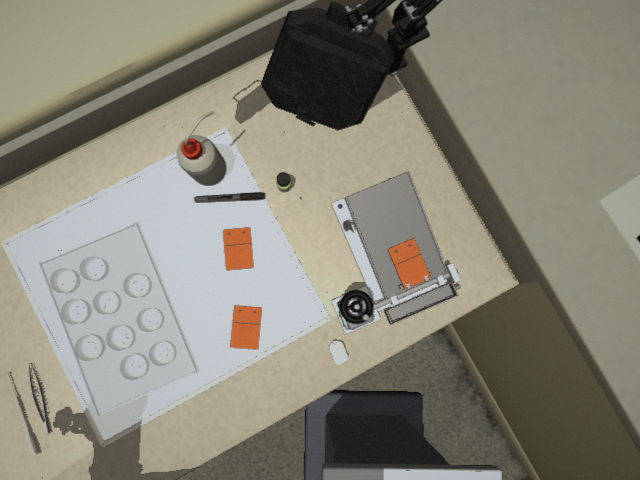

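Run:
```python
from h import *
for n,(u0,u1,v0,v1) in {'top':(310,480,160,370),'side':(265,435,125,275)}.items():
    im=load(n+'0'); c=im['frame'][v0:v1,u0:u1,::-1]; k=min(800//c.shape[1],600//c.shape[0]); k=min(790/c.shape[1],590/c.shape[0])
    cv2.imwrite(f'pics/{n}0c.png',cv2.resize(c,None,fx=k,fy=k,interpolation=cv2.INTER_CUBIC)); print(k)
    hsv=cv2.cvtColor(im['frame'],cv2.COLOR_RGB2HSV); m=((hsv[...,0]<15)&(hsv[...,1]>150)&(hsv[...,2]>90)).astype(np.uint8)
    N,l,s,ce=cv2.connectedComponentsWithStats(m)
    for i in range(1,N):
        if s[i,4]>100:
            print(n,s[i],ce[i],p2w(im,*ce[i]),cv2.minAreaRect(np.argwhere(l==i)[:,::-1].astype(np.float32)))
```

```text
2.8095238095238093
top [182 139  19  19 243] [190.78600823 148.3127572 ] [671.63552704 382.66369252 155.23055136] ((191.0, 148.0), (18.0, 18.0), 90.0)
top [223 228  28  17 388] [236.51546392 236.05670103] [554.15251137 323.89889225   8.99140131] ((236.54100036621094, 235.95083618164062), (15.02893352508545, 26.43643569946289), 84.80557250976562)
top [ 388  239   42   50 1147] [408.44812554 262.97733217] [507.54283777  21.65154415  69.52178354] ((408.6379089355469, 263.15521240234375), (43.33113098144531, 28.624807357788086), 66.80140686035156)
top [225 244  28  26 620] [238.16935484 256.42419355] [517.36359068 319.91070124   4.97038484] ((238.21722412109375, 256.38934326171875), (23.44875717163086, 26.43643569946289), 84.80557250976562)
top [ 231  306   30   43 1057] [245.37275307 327.18637654] [390.40365071 302.00429023   5.50130846] ((245.37295532226562, 326.8975524902344), (26.617509841918945, 41.19376754760742), 5.19442892074585)
3.933333333333333
side [341 157  38  22 697] [358.82783357 167.66714491] [505.57524345  22.79314988  70.7472843 ] ((359.5169982910156, 167.55833435058594), (37.741329193115234, 20.062089920043945), 2.2025980949401855)
side [259 287  46  34 938] [282.36140725 303.58848614] [528.40884399 323.83301822   9.23129139] ((281.8207702636719, 303.37738037109375), (40.79608154296875, 24.724897384643555), 15.945395469665527)
side [334 305  47  39 985] [357.50761421 324.27715736] [387.8557014  303.07904621   6.12601161] ((357.3000183105469, 323.8999938964844), (40.69643783569336, 25.491172790527344), 26.56505012512207)
```

View pics/top0c.png

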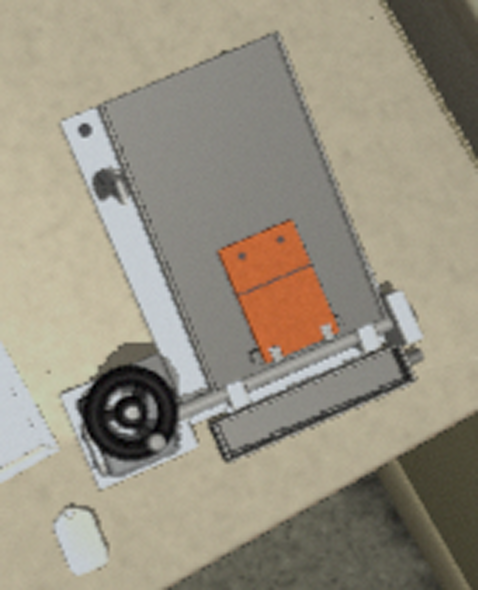

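View pics/side0c.png

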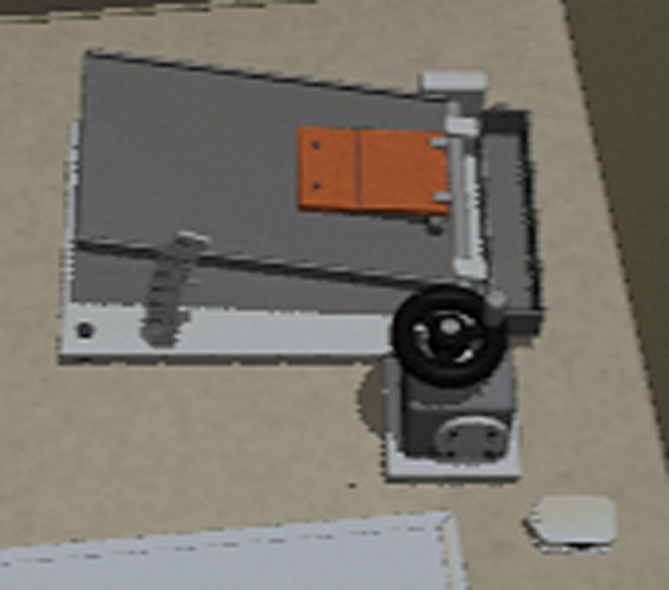

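```bash
cat >> h.py <<'E'
from scipy.optimize import minimize
from scipy.spatial.transform import Rotation as R
L,W,H=75.,50.,6.
BOX=np.array([[sx*L/2,sy*W/2,sz*H/2] for sx in(-1,1) for sy in(-1,1) for sz in(-1,1)])
def soft(im):
    f=cv2.cvtColor(im['frame'],cv2.COLOR_RGB2LAB).astype(np.float32); a=f[...,1]-128
    return a  # redness
def render(im,pts,win):
    u0,u1,v0,v1=win; p=w2p(im,pts)
    hull=cv2.convexHull(p.astype(np.float32))[:,0]
    S=8; c=((hull-[u0,v0]+.5)*S-.5)
    m=np.zeros(((v1-v0)*S,(u1-u0)*S),np.uint8)
    cv2.fillConvexPoly(m,np.round(c*16).astype(np.int32),255,shift=4)
    return cv2.resize(m,(u1-u0,v1-v0),interpolation=cv2.INTER_AREA)/255.
def maskof(im,win):
    u0,u1,v0,v1=win; a=soft(im)[v0:v1,u0:u1]
    hi=np.percentile(a[a>15],60) if (a>15).sum()>50 else 30
    m=np.clip(a/hi,0,1)
    return np.maximum(m,cv2.morphologyEx(m.astype(np.float32),cv2.MORPH_CLOSE,np.ones((5,5))))
def pose_pts(x,y,z,yaw,pitch=0,roll=0):
    # pitch>0: head up
    return R.from_euler('ZYX',[yaw,-pitch,roll]).apply(BOX)+[x,y,z]
def win_of(im,pts,pad=10):
    p=w2p(im,pts); a=np.floor(p.min(0)-pad).astype(int); b=np.ceil(p.max(0)+pad).astype(int)
    return a[0],b[0],a[1],b[1]
def fit(ims,f,x0,step,weight=None):
    wins=[win_of(i,f(x0)) for i in ims]; ms=[maskof(i,w) for i,w in zip(ims,wins)]
    def cost(x): return sum(((render(i,f(x),w)-m)**2).sum() for i,w,m in zip(ims,wins,ms))
    sim=np.vstack([x0]+[np.array(x0)+np.eye(len(x0))[k]*step[k] for k in range(len(x0))])
    r=minimize(cost,x0,method='Nelder-Mead',options=dict(initial_simplex=sim,xatol=.01,fatol=.01,maxiter=1500))
    return r.x,r.fun
def plane(im,poly,zmin=None):
    m=np.zeros((480,640),np.uint8); cv2.fillPoly(m,[np.int32(poly)],1); vv,uu=np.nonzero(m)
    P=np.array([p2w(im,u,v) for u,v in zip(uu,vv) if im['depth'][v,u]>0]); 
    ok=np.ones(len(P),bool)
    for _ in range(4):
        A=np.c_[P[:,:2],np.ones(len(P))]; c=np.linalg.lstsq(A[ok],P[ok,2],rcond=None)[0]; r=P[:,2]-A@c; ok=abs(r)<3*np.std(r[ok])+.1
    g=np.hypot(c[0],c[1]); return c,np.degrees(np.arctan(g)),np.degrees(np.arctan2(c[1],c[0])),np.std(r[ok]),P[ok].mean(0)
E
python3 - <<'E'
from h import *
t=load('top0');s=load('side0')
print('deck top',plane(t,[[352,205],[402,182],[420,225],[370,250]]))
print('deck side',plane(s,[[290,148],[335,155],[335,185],[290,180]]))
print('desk top',plane(t,[[290,220],[320,220],[330,270],[300,270]]))
print('desk side',plane(s,[[220,200],[275,200],[270,220],[220,225]]))
print('tile1 top',plane(t,[[392,248],[412,241],[424,272],[405,281]]), plane(s,[[345,160],[376,160],[376,174],[345,174]]))
for nm,x,y in (('A',389,302),('B',530,322)):
    for ims in ([t],[s],[t,s]):
        f=lambda q:pose_pts(q[0],q[1],3,q[2])
        print(nm,fit(ims,f,[x,y,0.],[5,5,.1]))
    print(nm,'z',fit([t,s],lambda q:pose_pts(q[0],q[1],q[3],q[2]),[x,y,0.,5.],[5,5,.1,5]))
E
```

```text
deck top (array([  0.17810424,   0.08025603, -31.70579631]), np.float64(11.053601106912717), np.float64(24.256931414289102), np.float64(1.5152377638948877), array([586.99338587,  62.27335722,  77.83802544]))
deck side (array([  0.17444354,   0.0851787 , -30.67246752]), np.float64(10.986109217243774), np.float64(26.025703814003275), np.float64(1.767983762783421), array([587.66197804,  63.4840981 ,  77.24886305]))
desk top (array([-0.00139922,  0.00369765,  0.9985269 ]), np.float64(0.2265195413748531), np.float64(110.72707489917899), np.float64(1.6295370397760678), array([542.17686774, 189.4616122 ,   0.94046351]))
desk side (array([-0.00296849,  0.0096861 ,  0.25198173]), np.float64(0.5804305976833275), np.float64(107.03864660090728), np.float64(1.9307360780620795), array([ 6.89910952e+02,  1.67474549e+02, -1.73832536e-01]))
tile1 top (array([5.16014152e-02, 3.48134436e-02, 4.43822671e+01]), np.float64(3.5618914618991258), np.float64(34.00598997740544), np.float64(1.497432285788176), array([511.56652057,  22.70177993,  71.5701507 ])) (array([5.73240739e-02, 3.59096612e-02, 4.06644568e
[... 232 characters left out ...]
2662565064898))
A (array([ 3.89187306e+02,  3.01727073e+02, -4.78510604e-02]), np.float64(37.63433895031828))
A (array([ 3.89990875e+02,  3.01992782e+02, -5.68873711e-02]), np.float64(71.81346647093719))
A z (array([ 3.90034627e+02,  3.01896763e+02, -5.84100766e-02,  2.27777293e+00]), np.float64(70.36498997477779))
B (array([5.32632191e+02, 3.21946295e+02, 1.24523767e-01]), np.float64(22.486763705204574))
B (array([5.31018204e+02, 3.21562276e+02, 1.26865020e-01]), np.float64(39.205511954053975))
B (array([5.31702922e+02, 3.21789315e+02, 1.27608721e-01]), np.float64(73.26650268545272))
B z (array([5.31871037e+02, 3.21597010e+02, 1.20915287e-01, 2.08431201e+00]), np.float64(71.84705018412917))
```

```bash
python3 - <<'E'
from h import *
t=load('top0');s=load('side0')
for ims in ([t],[s],[t,s]):
    f=lambda q:pose_pts(q[0],q[1],67,q[2],.06)
    print('F',fit(ims,f,[507,22,.43],[5,5,.1]))
print('Fz',fit([t,s],lambda q:pose_pts(q[0],q[1],q[3],q[2],.06),[507,22,.43,67],[5,5,.1,5]))
E
for i in 1; do python3 - <<'E'
from h import *
import itertools
# wheel crop
for n,(u0,u1,v0,v1) in {'top':(325,385,280,335),'side':(345,415,185,255)}.items():
    im=load(n+'0'); c=im['frame'][v0:v1,u0:u1,::-1]; cv2.imwrite(f'pics/{n}0w.png',cv2.resize(c,None,fx=8,fy=8,interpolation=cv2.INTER_CUBIC))
E
done
```

```text
F (array([5.07559432e+02, 2.08588773e+01, 4.26212996e-01]), np.float64(23.404749349305476))
F (array([5.05451711e+02, 2.04533288e+01, 4.25662049e-01]), np.float64(27.62152927270308))
F (array([5.07114494e+02, 2.06937246e+01, 4.23290884e-01]), np.float64(69.36461150102113))
Fz (array([5.07336615e+02, 2.01887077e+01, 4.27128084e-01, 6.55553404e+01]), np.float64(67.09259649750247))
```

View pics/top0w.png

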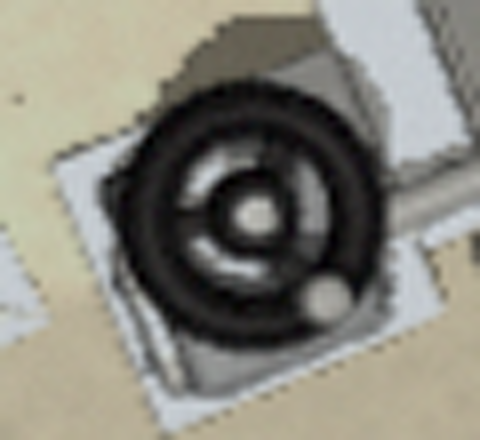

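View pics/side0w.png

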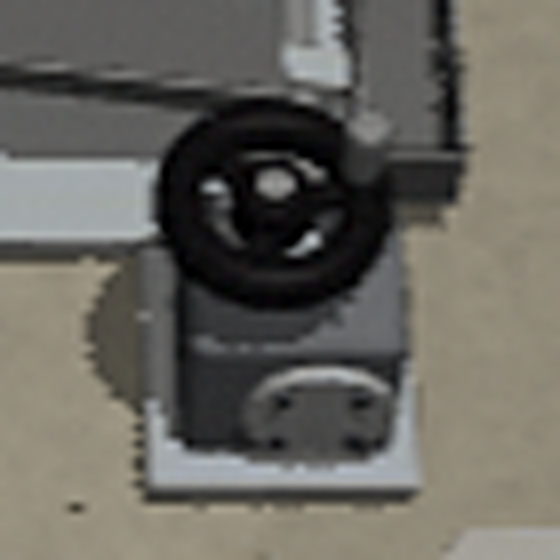

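Run:
```python
from h import *
t=load('top0');s=load('side0')
def circ(c,rm,z,r): a=np.linspace(0,2*np.pi,60); return np.c_[c[0]+r*np.cos(a),c[1]+r*np.sin(a),np.full(60,z)]
# fit dark disk: hull of rim top & bottom circle
def dark(im,win):
    u0,u1,v0,v1=win; g=im['frame'][v0:v1,u0:u1].max(2).astype(np.float32)
    return g
for n,im,c0 in(('top',t,(356,306)),('side',s,(379,209.8))):
    print(n,'guess',p2w(im,*c0,z=93))
    g=im['frame'].max(2)
    m=(g<62).astype(np.uint8); k=np.zeros_like(m); cv2.circle(k,(int(c0[0]),int(c0[1])),18,1,-1); m*=k
    cs=max(cv2.findContours(m,cv2.RETR_EXTERNAL,cv2.CHAIN_APPROX_NONE)[0],key=len)
    print(cv2.fitEllipse(cs))
    e=cv2.fitEllipse(cs); print(p2w(im,*e[0],z=91))
    d=[im['depth'][int(c0[1])+j,int(c0[0])+i] for i,j in((-14,0),(-13,3),(-13,-3),(0,-14),(-10,-10))]
    print([p2w(im,c0[0]+i,c0[1]+j)[2] for i,j in((-14,0),(-13,3),(-13,-3),(0,-14),(-10,-10))])
print('pin top', p2w(t,325+326/8,280+300/8-.5,z=117),'side',p2w(s,345+368/8-.5,185+128/8-.5,z=117))
for i in range(3): print(read_state()['position'],read_state()['ee_rot'])
```

```text
top guess [432.46141466 113.49203719  93.        ]
((355.5342712402344, 306.05279541015625), (31.85490608215332, 33.118709564208984), 56.87516784667969)
[432.35698695 114.03530046  91.        ]
[np.float64(94.94179084808036), np.float64(97.48738124286638), np.float64(92.61732610166962), np.float64(96.24090317328717), np.float64(96.12703154778171)]
side guess [429.17351212 113.51193809  93.        ]
((378.6566162109375, 210.77365112304688), (29.88195037841797, 32.002044677734375), 115.26930236816406)
[429.29019038 114.46669614  91.        ]
[np.float64(94.91413695626227), np.float64(95.46780025545695), np.float64(97.01959170486134), np.float64(54.29892394992771), np.float64(92.97098905028861)]
pin top [415.39455061 100.38198654 117.        ] side [413.68581684 101.83244162 117.        ]
[150.72600622 606.04868623 244.35117633] [ 9.92568239e-01 -1.21685503e-01 -7.15952475e-05  9.61546286e-04]
[150.72600622 606.04868623 244.35117633] [ 9.92568239e-01 -1.21685503e-01 -7.15952475e-05  9.61546286e-04]
[150.72600622 606.04868623 244.35117633] [ 9.92568239e-01 -1.21685503e-01 -7.15952475e-05  9.61546286e-04]
```

```bash
cat >> h.py <<'E'
def yaw_of(q): 
    m=R.from_quat(q).as_matrix(); return np.arctan2(m[1,0],m[0,0])
def plan(tgt,yaw=None,ref=None):
    s=read_state(); q=s['ee_rot']; p=s['position'] if ref is None else np.array(ref)
    M=R.from_quat(q).as_matrix(); th=yaw_of(q)
    d=M.T@(np.array(tgt,float)-p)/250
    sp=0 if yaw is None else ((-(yaw-th)+np.pi)%(2*np.pi)-np.pi)/(np.pi/4)
    print('pos',p.round(2),'yaw',round(np.degrees(th),2),'| tx ty tz',d.round(4),'spin',round(sp,3),'F',s['contact_force'].round(1),'w',round(s['gripper_width'],1),'t',s['clock'],'j',s['joints'].round(2))
E
python3 - <<'E'
from h import *
plan([431,114,244])
plan([244,442,244])
E
```

```text
pos [150.73 606.05 244.35] yaw -13.98 | tx ty tz [1.5633 1.6391 0.0047] spin 0 F [ 0.9 -0.7  0.5] w 85.6 t 0.1 j [ 1.59  0.39  0.01 -0.   -1.19 -0.26]
pos [150.73 606.05 244.35] yaw -13.98 | tx ty tz [0.5206 0.5466 0.0025] spin 0 F [ 0.9 -0.7  0.5] w 85.6 t 0.1 j [ 1.59  0.39  0.01 -0.   -1.19 -0.26]
```

Emit:
play_rows([
  {"tx": 0.2, "ty": 0.21, "gripper": -1},
  {"tx": 0.4, "ty": 0.42, "gripper": -1},
  {"tx": 0.6, "ty": 0.63, "gripper": -1},
  {"tx": 0.78, "ty": 0.82, "gripper": -1},
  {"tx": 0.78, "ty": 0.82, "gripper": -1},
])

```text
invalid input
```

Emit:
play_rows([
  {"tx": 0.2, "ty": 0.21, "gripper": -1},
  {"tx": 0.4, "ty": 0.42, "gripper": -1},
  {"tx": 0.6, "ty": 0.63, "gripper": -1},
  {"tx": 0.78, "ty": 0.82, "gripper": -1},
  {"tx": 0.78, "ty": 0.82, "gripper": -1},
  {"tx": 0.78, "ty": 0.82, "gripper": -1},
  {"tx": 0.78, "ty": 0.82, "gripper": -1},
])

```text
invalid input
```

Run:
```python
from h import *
plan([431,114,244]);plan([431,114,93])
snap('top','top1');snap('side','side1')
```

```text
pos [150.73 606.05 244.35] yaw -13.98 | tx ty tz [1.5633 1.6391 0.0047] spin 0 F [ 0.9 -0.7  0.5] w 85.6 t 0.1 j [ 1.59  0.39  0.01 -0.   -1.19 -0.26]
pos [150.73 606.05 244.35] yaw -13.98 | tx ty tz [1.5633 1.6379 0.6087] spin 0 F [ 0.9 -0.7  0.5] w 85.6 t 0.1 j [ 1.59  0.39  0.01 -0.   -1.19 -0.26]
```

View pics/side1.png

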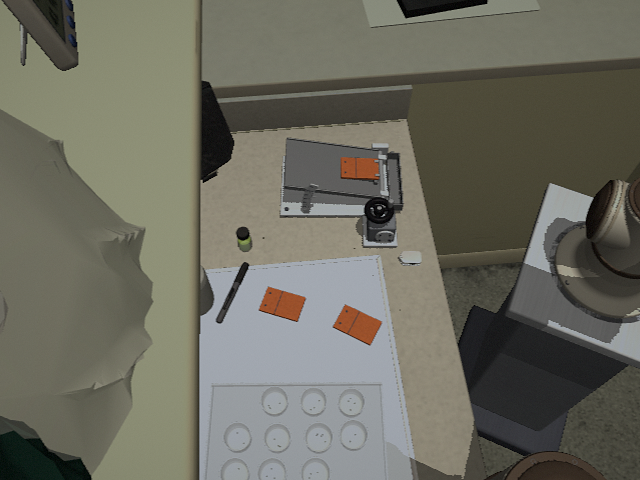

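View pics/top1.png

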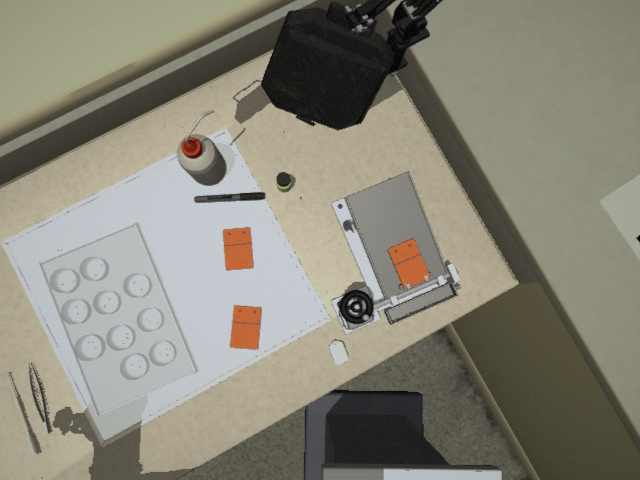

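The scene is unchanged: the move was refused, probably because every row must give all five fields.

Emit:
play_rows([
  {"gripper": -1, "tx": 0.2, "ty": 0.21, "tz": 0, "spin": 0},
  {"gripper": -1, "tx": 0.4, "ty": 0.42, "tz": 0, "spin": 0},
  {"gripper": -1, "tx": 0.6, "ty": 0.63, "tz": 0, "spin": 0},
  {"gripper": -1, "tx": 0.78, "ty": 0.82, "tz": 0, "spin": 0},
  {"gripper": -1, "tx": 0.78, "ty": 0.82, "tz": 0, "spin": 0},
])

```text
clock: 0.82
position: [291.3, 357.8, 245.4]
ee_rot: [0.992, -0.122, -0.0, 0.0]
contact_force: [0.3, 0.2, 1.1]
gripper_width: 85.2
```

Emit:
play_rows([
  {"gripper": -1, "tx": 0.2, "ty": 0.21, "tz": 0, "spin": 0},
  {"gripper": -1, "tx": 0.4, "ty": 0.42, "tz": 0, "spin": 0},
  {"gripper": -1, "tx": 0.6, "ty": 0.63, "tz": 0, "spin": 0},
  {"gripper": -1, "tx": 0.78, "ty": 0.82, "tz": 0, "spin": 0},
  {"gripper": -1, "tx": 0.78, "ty": 0.82, "tz": 0, "spin": 0},
  {"gripper": -1, "tx": 0.78, "ty": 0.82, "tz": 0, "spin": 0},
])

```text
clock: 1.58
position: [430.8, 112.7, 245.1]
ee_rot: [0.992, -0.124, -0.0, 0.0]
contact_force: [-0.3, 0.1, -0.4]
gripper_width: 85.2
```

Run:
```python
from h import *
plan([431,114,244]);plan([431,114,93])
snap('top','top2');snap('side','side2')
```

```text
pos [430.83 112.69 245.1 ] yaw -14.21 | tx ty tz [-0.0006 -0.0052  0.0044] spin 0 F [-0.3  0.1 -0.4] w 85.2 t 1.575 j [ 0.62  0.07 -0.41 -0.   -1.09  0.7 ]
pos [430.83 112.69 245.1 ] yaw -14.21 | tx ty tz [-4.000e-04 -5.400e-03  6.084e-01] spin 0 F [-0.3  0.1 -0.4] w 85.2 t 1.575 j [ 0.62  0.07 -0.41 -0.   -1.09  0.7 ]
```

View pics/side2.png

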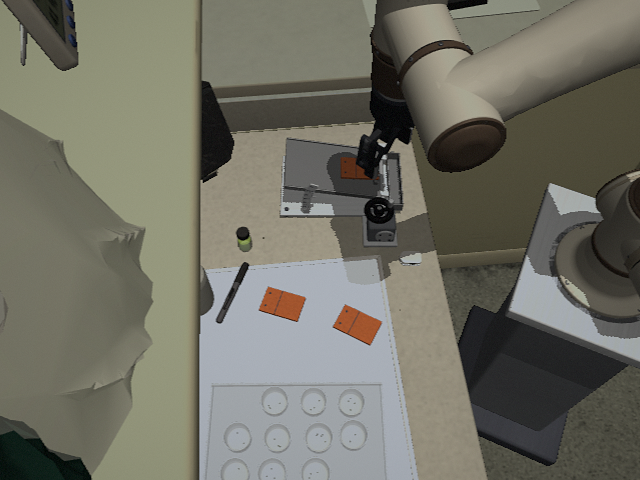

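View pics/top2.png

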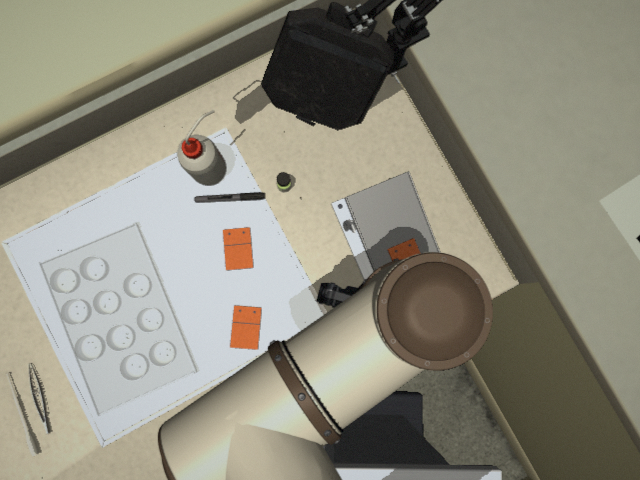

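Emit:
play_rows([
  {"gripper": -1, "tx": 0, "ty": -0.005, "tz": 0.15, "spin": 0},
  {"gripper": -1, "tx": 0, "ty": -0.005, "tz": 0.3, "spin": 0},
  {"gripper": -1, "tx": 0, "ty": -0.005, "tz": 0.42, "spin": 0},
  {"gripper": -1, "tx": 0, "ty": -0.005, "tz": 0.5, "spin": 0},
  {"gripper": -1, "tx": 0, "ty": -0.005, "tz": 0.56, "spin": 0},
  {"gripper": -1, "tx": 0, "ty": -0.005, "tz": 0.6, "spin": 0},
  {"gripper": -1, "tx": 0, "ty": -0.005, "tz": 0.62, "spin": 0},
  {"gripper": -1, "tx": 0, "ty": -0.005, "tz": 0.62, "spin": 0},
])

```text
clock: 2.68
position: [430.6, 116.0, 90.4]
ee_rot: [0.993, -0.121, 0.0, 0.0]
contact_force: [0.1, -0.4, -0.0]
gripper_width: 85.1
```

Run:
```python
from h import *
plan([431,114,90])
snap('side','side3')
im=load('side3'); c=im['frame'][110:290,250:480,::-1]; cv2.imwrite('pics/side3c.png',cv2.resize(c,None,fx=3.2,fy=3.2,interpolation=cv2.INTER_CUBIC))
```

```text
pos [430.61 116.03  90.37] yaw -13.93 | tx ty tz [0.0035 0.0075 0.0015] spin 0 F [ 0.1 -0.4 -0. ] w 85.1 t 2.675 j [ 0.63  0.28 -0.62  0.   -0.67  0.7 ]
```

View pics/side3c.png

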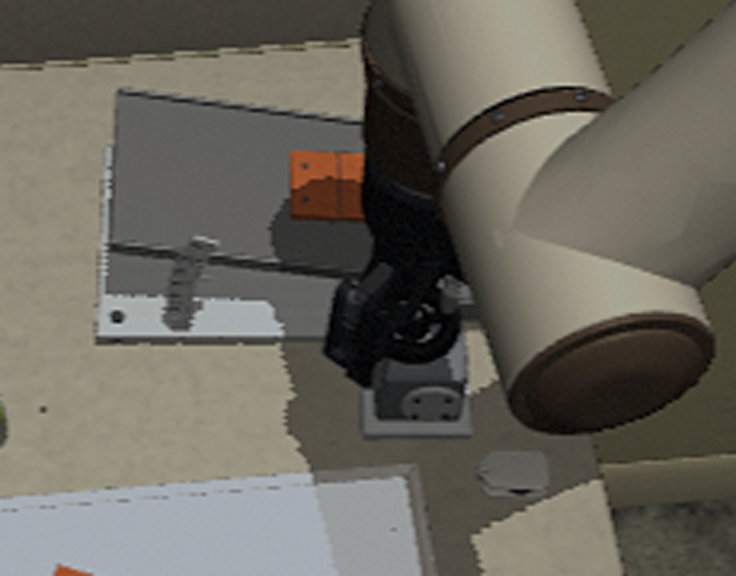

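Emit:
play_rows([
  {"gripper": -1, "tx": 0.003, "ty": 0.006, "tz": 0, "spin": 0},
  {"gripper": 0.2, "tx": 0.003, "ty": 0.006, "tz": 0, "spin": 0},
  {"gripper": 0.2, "tx": 0.003, "ty": 0.006, "tz": 0, "spin": 0},
  {"gripper": 0.5, "tx": 0.003, "ty": 0.006, "tz": 0, "spin": 0},
  {"gripper": 0.5, "tx": 0.003, "ty": 0.006, "tz": 0, "spin": 0},
  {"gripper": 0.5, "tx": 0.003, "ty": 0.006, "tz": 0, "spin": 0},
])

```text
clock: 3.48
position: [431.0, 113.7, 91.1]
ee_rot: [0.993, -0.121, 0.0, 0.0]
contact_force: [-0.2, -1.7, 5.9]
gripper_width: 54.0
```

Run:
```python
from h import *
plan([431,114,90])
```

```text
pos [431.04 113.68  91.11] yaw -13.95 | tx ty tz [-0.0005 -0.0012  0.0044] spin 0 F [-0.2 -1.7  5.9] w 54.0 t 3.475 j [ 0.62  0.27 -0.62  0.   -0.67  0.7 ]
```

Emit:
play_rows([
  {"gripper": 0.5, "tx": 0, "ty": 0, "tz": 0, "spin": 0.2},
  {"gripper": 0.5, "tx": 0, "ty": 0, "tz": 0, "spin": 0.4},
  {"gripper": 0.5, "tx": 0, "ty": 0, "tz": 0, "spin": 0.6},
  {"gripper": 0.5, "tx": 0, "ty": 0, "tz": 0, "spin": 0.8},
  {"gripper": 0.5, "tx": 0, "ty": 0, "tz": 0, "spin": 1},
  {"gripper": 0.5, "tx": 0, "ty": 0, "tz": 0, "spin": 1},
])

```text
clock: 4.22
position: [431.2, 113.9, 91.1]
ee_rot: [0.87, -0.493, 0.0, 0.0]
contact_force: [-1.9, -1.0, 5.6]
gripper_width: 53.8
```

Emit:
play_rows([
  {"gripper": 0.5, "tx": 0, "ty": 0, "tz": 0, "spin": 0.2},
  {"gripper": 0.5, "tx": 0, "ty": 0, "tz": 0, "spin": 0.4},
  {"gripper": 0.5, "tx": 0, "ty": 0, "tz": 0, "spin": 0.6},
  {"gripper": 0.5, "tx": 0, "ty": 0, "tz": 0, "spin": 0.8},
  {"gripper": 0.5, "tx": 0, "ty": 0, "tz": 0, "spin": 1},
  {"gripper": 0.5, "tx": 0, "ty": 0, "tz": 0, "spin": 1},
])

```text
clock: 4.97
position: [431.5, 114.0, 91.1]
ee_rot: [-0.616, 0.788, -0.0, 0.0]
contact_force: [0.1, -1.5, 6.3]
gripper_width: 54.2
```

Run:
```python
from h import *
plan([431,114,90])
s=snap('side','side4')
print('deck side',plane(s,[[290,145],[330,150],[330,180],[290,175]]))
s=snap('side','side5')
print('deck side',plane(s,[[290,145],[330,150],[330,180],[290,175]]))
im=load('side4'); c=im['frame'][100:290,250:480,::-1]; cv2.imwrite('pics/side4c.png',cv2.resize(c,None,fx=3.1,fy=3.1,interpolation=cv2.INTER_CUBIC))
```

```text
pos [431.51 114.02  91.13] yaw -103.92 | tx ty tz [0.0006 0.002  0.0045] spin 0 F [ 0.1 -1.5  6.3] w 54.2 t 4.975 j [ 0.62  0.27 -0.62  0.   -0.67 -0.87]
deck side (array([  0.27307171,   0.12984377, -75.67384674]), np.float64(16.82373724072239), np.float64(25.4307746674667), np.float64(1.711492535659202), array([590.44563357,  67.19505126,  94.28501274]))
deck side (array([  0.27485237,   0.13212433, -76.83705126]), np.float64(16.959614698972764), np.float64(25.674067149986126), np.float64(1.70824351542304), array([590.44979162,  67.15204569,  94.32189511]))
```

View pics/side4c.png

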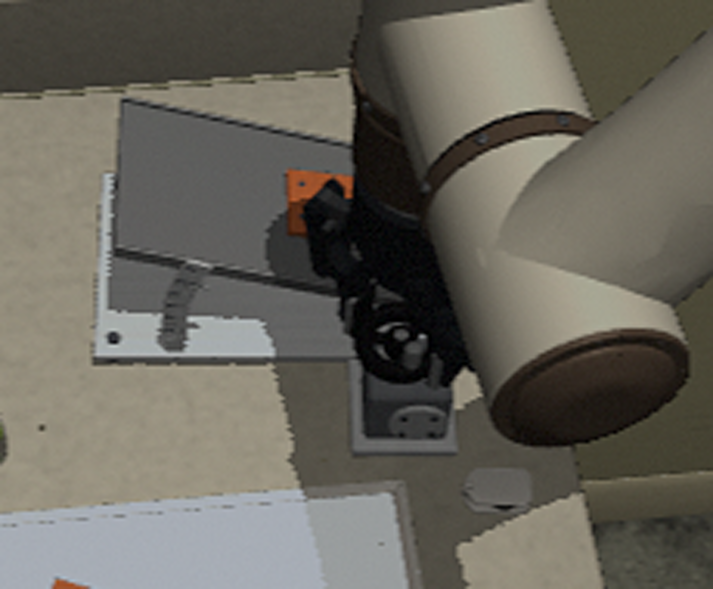

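Emit:
play_rows([
  {"gripper": 0.5, "tx": 0, "ty": 0, "tz": 0, "spin": 0.2},
  {"gripper": 0.5, "tx": 0, "ty": 0, "tz": 0, "spin": 0.4},
  {"gripper": 0.5, "tx": 0, "ty": 0, "tz": 0, "spin": 0.6},
  {"gripper": 0.5, "tx": 0, "ty": 0, "tz": 0, "spin": 0.8},
  {"gripper": 0.5, "tx": 0, "ty": 0, "tz": 0, "spin": 1},
  {"gripper": 0.5, "tx": 0, "ty": 0, "tz": 0, "spin": 1},
])

```text
clock: 5.82
position: [431.7, 113.9, 91.1]
ee_rot: [-0.269, 0.963, -0.0, 0.001]
contact_force: [1.7, -3.8, 5.4]
gripper_width: 54.0
```

Run:
```python
from h import *
plan([431,114,90])
for k in range(4):
    s=snap('side',f'side6{k}')
    print('deck side',plane(s,[[290,140],[335,146],[335,170],[318,178],[290,172]])[:4])
im=s; c=im['frame'][130:240,270:380,::-1]; cv2.imwrite('pics/side6c.png',cv2.resize(c,None,fx=5.4,fy=5.4,interpolation=cv2.INTER_CUBIC))
```

```text
pos [431.74 113.86  91.11] yaw -148.85 | tx ty tz [0.0023 0.002  0.0044] spin 0 F [ 1.7 -3.8  5.4] w 54.0 t 5.825 j [ 0.62  0.27 -0.62  0.   -0.67 -1.65]
deck side (array([   0.32740652,    0.15316233, -100.83772   ]), np.float64(19.87292421124987), np.float64(25.07041733029116), np.float64(1.7240775818853988))
deck side (array([  0.32573108,   0.15097653, -99.75534597]), np.float64(19.749102796652913), np.float64(24.867748553737954), np.float64(1.6584847483748926))
deck side (array([   0.32823192,    0.15137696, -101.2317288 ]), np.float64(19.872745121803767), np.float64(24.758634022038134), np.float64(1.736872097286613))
deck side (array([   0.33082467,    0.15244746, -102.75158501]), np.float64(20.014647885339997), np.float64(24.74074328149639), np.float64(1.7304381447901056))
```

View pics/side6c.png

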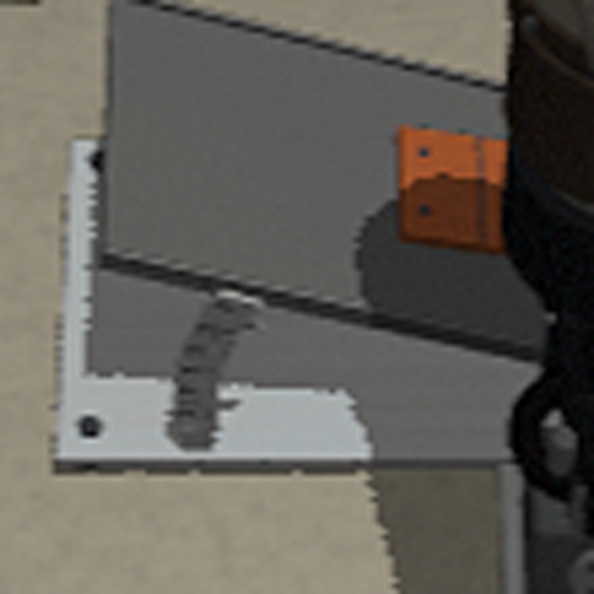

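Emit:
play_rows([
  {"gripper": -1, "tx": 0, "ty": 0, "tz": 0, "spin": 1},
  {"gripper": -1, "tx": 0, "ty": 0, "tz": 0, "spin": 0},
  {"gripper": -1, "tx": 0, "ty": 0, "tz": 0, "spin": 0},
  {"gripper": -1, "tx": 0, "ty": 0, "tz": 0, "spin": 0},
])

```text
clock: 6.52
position: [430.9, 114.1, 90.2]
ee_rot: [-0.267, 0.964, 0.0, -0.0]
contact_force: [-0.2, -0.3, -0.8]
gripper_width: 85.6
```

Emit:
play_rows([
  {"gripper": -1, "tx": 0, "ty": 0, "tz": -0.15, "spin": 0},
  {"gripper": -1, "tx": 0, "ty": 0, "tz": -0.35, "spin": 0},
  {"gripper": -1, "tx": 0, "ty": 0, "tz": -0.5, "spin": 0},
  {"gripper": -1, "tx": 0, "ty": 0, "tz": -0.5, "spin": 0},
])

```text
clock: 7.02
position: [432.5, 115.0, 218.4]
ee_rot: [-0.267, 0.964, 0.001, 0.004]
contact_force: [0.4, 0.0, -0.8]
gripper_width: 85.6
```

Run:
```python
from h import *
plan([390,302,160],np.radians(176.7))
```

```text
pos [432.52 115.   218.4 ] yaw -149.0 | tx ty tz [-0.2376  0.7288  0.2355] spin 0.762 F [ 0.4  0.  -0.8] w 85.6 t 7.025 j [ 0.63  0.1  -0.45  0.   -1.01 -1.66]
```

Emit:
play_rows([
  {"gripper": -1, "tx": -0.07, "ty": 0.21, "tz": 0.0, "spin": 0.2},
  {"gripper": -1, "tx": -0.14, "ty": 0.42, "tz": 0.1, "spin": 0.4},
  {"gripper": -1, "tx": -0.2, "ty": 0.61, "tz": 0.18, "spin": 0.6},
  {"gripper": -1, "tx": -0.235, "ty": 0.728, "tz": 0.22, "spin": 0.762},
  {"gripper": -1, "tx": -0.235, "ty": 0.728, "tz": 0.22, "spin": 0.762},
  {"gripper": -1, "tx": -0.235, "ty": 0.728, "tz": 0.22, "spin": 0.762},
])

```text
clock: 7.78
position: [387.2, 299.6, 159.7]
ee_rot: [0.028, 1.0, -0.001, -0.001]
contact_force: [0.0, 0.2, -0.4]
gripper_width: 85.2
```

Run:
```python
from h import *
plan([390,302,160],np.radians(176.7))
for k in range(2):
    s=snap('side',f'side7{k}');t=snap('top',f'top7{k}')
    print('side',plane(s,[[290,140],[335,146],[335,170],[325,181],[290,172]])[:4])
    print('top',plane(t,[[352,205],[402,182],[420,225],[370,250]])[:4])
for n,im in (('top',t),('side',s)):
    (u0,u1,v0,v1)={'top':(310,480,160,330),'side':(265,435,125,255)}[n]
    c=im['frame'][v0:v1,u0:u1,::-1]; k=min(790/c.shape[1],590/c.shape[0])
    cv2.imwrite(f'pics/{n}7c.png',cv2.resize(c,None,fx=k,fy=k,interpolation=cv2.INTER_CUBIC)); print(k)
```

```text
pos [387.19 299.57 159.67] yaw 176.77 | tx ty tz [-0.0107  0.0103 -0.0014] spin 0.002 F [ 0.   0.2 -0.4] w 85.2 t 7.775 j [ 0.99  0.24 -0.44 -0.   -0.89 -2.62]
side (array([   0.32955441,    0.15094478, -101.88727613]), np.float64(19.924475932650605), np.float64(24.609052406358956), np.float64(1.6356383059421158))
top (array([   0.33182245,    0.1525646 , -102.95349812]), np.float64(20.06295861206621), np.float64(24.69192157492866), np.float64(1.482148708817317))
side (array([   0.33209946,    0.15312102, -103.53135678]), np.float64(20.087438825554273), np.float64(24.75299786810807), np.float64(1.7220122143030698))
top (array([   0.3347358 ,    0.15115211, -104.60226622]), np.float64(20.167302879224238), np.float64(24.30186169960838), np.float64(1.549658583697153))
3.4705882352941178
4.538461538461538
```

View pics/side7c.png

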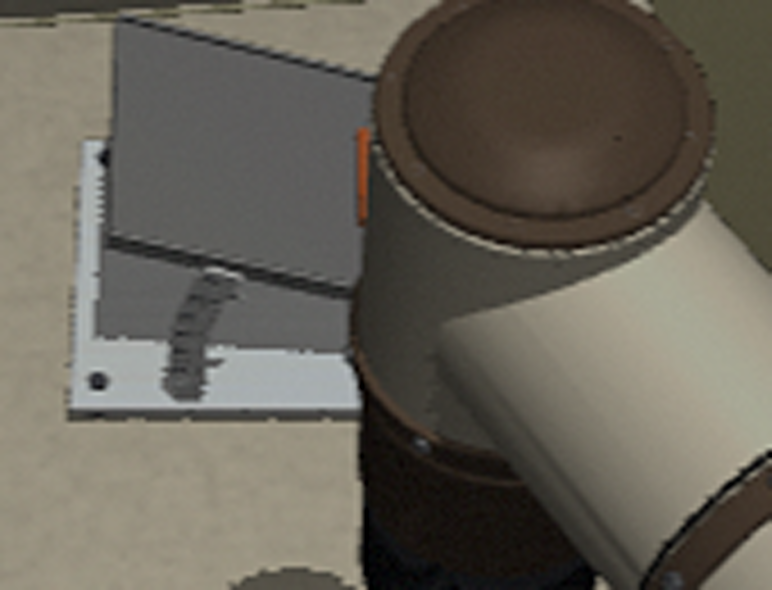

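View pics/top7c.png

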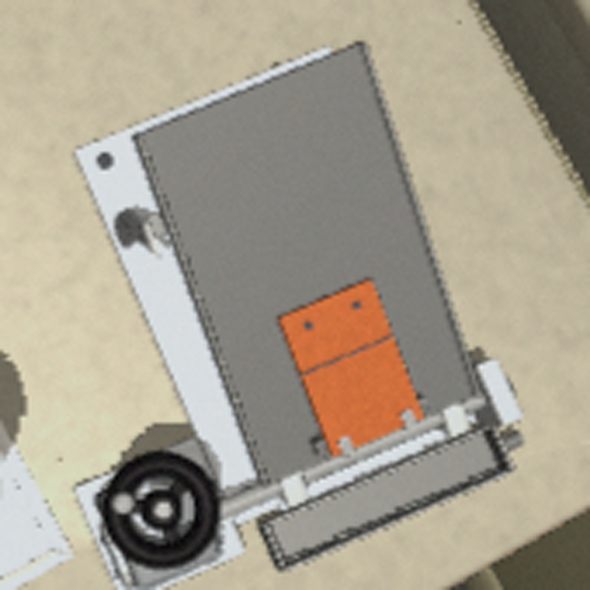

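Run:
```python
from h import *
t=load('top70');k=3.4706
c=(310-.5+124.5/k,160-.5+504/k)
P=p2w(t,*c,z=117); 
h=p2w(t,310-.5+162/k,160-.5+510/k,z=103); print(P,h, np.degrees(np.arctan2(P[1]-114.0,P[0]-432.4)))
# centroid of pin top bright blob
g=t['frame'].max(2)[295:315,335:352]; print(g)
for ims in ([t],):
    print('F',fit(ims,lambda q:pose_pts(q[0],q[1],q[3],q[2],np.radians(12.4)),[503,22,.43,70],[5,5,.1,5]))
    print('F',fit(ims,lambda q:pose_pts(q[0],q[1],72,q[2],np.radians(12.4)),[503,22,.43],[5,5,.1]))
```

```text
[434.13891069 133.25730407 117.        ] [431.75057467 114.32195491 103.        ] 84.84025571211876
[[218 215 214 215 210 201 184 117 105  52  19  24  21  30  41  46  39]
 [214 211 203 204 186 127 157 174  90  18  21  25  35  41  42  33  26]
 [203 187 130 142 191 217 200 134  21  19  30  37  44  43  27  24  26]
 [126 167 212 225 222 196 124  36  18  22  35  43  42  23  21  28  63]
 [211 224 224 221 197 135  88  22  25  27  42  39  23  21  19  59 118]
 [223 223 223 202 140 117  35  23  25  33  43  28  26  25  53 112 174]
 [224 222 217 183  74  34  23  18  23  35  50  41  19  41 100 168 215]
 [223 212 146  43  54  59  16  31  60  99 115 108  70  56 109 145 123]
 [223 205 116  58  63  31  27  58 119 162 170 169 139  76 104 124  85]
 [224 206 120  59  61  19  30  86 149 176 182 176 157 100  31  27  13]
 [224 209 135  53  46  14  35  98 162 184 184 178 162 111  46  41  19]
 [223 223 196  68  46  18  31  73 137 182 179 173 146  66  48  46  18]
 [223 224 209 136  49  23  23  44  91 137 160 140  93  69  78  59   9]
 [222 223 223 194  65  17  24  38  50  40  46  38  76 140 173 121  13]
 [212 224 224 205 119  18  21  34  53  37  28  25  57 145 216 195  47]
 [193 222 222 199 116  30  23  34  48  44  23  24  40  98 168 196 125]
 [173 215 218 168  98  59  23  25  41  47  31  23  28  63 111 167 194]
 [203 184 218 174 110  98  17  28  43  53  38  22  20  43  82 116 141]
 [202 180 221 196 110 129  35  23  32  48  52  31  18  22  53  81 112]
 [216 208 198 196  93 111 102  22  28  40  55  41  21  19  26  40  62]]
F (array([5.03283492e+02, 1.90168782e+01, 4.24255339e-01, 7.41270111e+01]), np.float64(31.98791632035027))
F (array([5.03299479e+02, 1.84921700e+01, 4.29089057e-01]), np.float64(28.280796183233733))
```

Emit:
play_rows([
  {"gripper": -0.38, "tx": -0.0, "ty": 0.01, "tz": 0.2, "spin": 0},
  {"gripper": -0.38, "tx": -0.0, "ty": 0.01, "tz": 0.4, "spin": 0},
  {"gripper": -0.38, "tx": -0.0, "ty": 0.01, "tz": 0.5, "spin": 0},
  {"gripper": -0.38, "tx": -0.0, "ty": 0.01, "tz": 0.54, "spin": 0},
  {"gripper": -0.38, "tx": -0.0, "ty": 0.01, "tz": 0.54, "spin": 0},
])

```text
clock: 8.6
position: [388.0, 302.7, 25.5]
ee_rot: [0.029, 1.0, 0.0, 0.0]
contact_force: [-0.6, -0.9, 0.5]
gripper_width: 59.0
```

Run:
```python
from h import *
plan([385,302.3,14],np.radians(176.7))
s=snap('side','side8');t=snap('top','top8')
c=s['frame'][250:400,270:470,::-1]; cv2.imwrite('pics/side8c.png',cv2.resize(c,None,fx=3.9,fy=3.9,interpolation=cv2.INTER_CUBIC))
print('side',plane(s,[[290,140],[335,146],[335,170],[325,181],[290,172]])[:4])
print('top',plane(t,[[352,205],[402,182],[420,225],[370,250]])[:4])
```

```text
pos [388.   302.71  25.49] yaw 176.72 | tx ty tz [ 0.0119 -0.0023  0.046 ] spin 0.0 F [-0.6 -0.9  0.5] w 59.0 t 8.6 j [ 0.99  0.45 -0.57  0.   -0.55 -2.62]
side (array([   0.32943643,    0.15314514, -101.99033995]), np.float64(19.965728214188736), np.float64(24.932307590840963), np.float64(1.728832173913464))
top (array([   0.33482514,    0.14989452, -104.55570449]), np.float64(20.14537794013601), np.float64(24.117108407826336), np.float64(1.5001229562339937))
```

View pics/side8c.png

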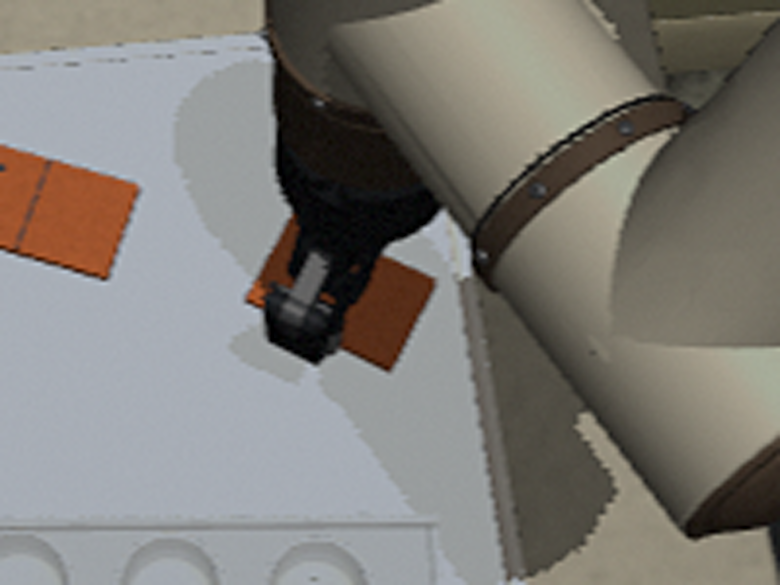

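View pics/top8.png

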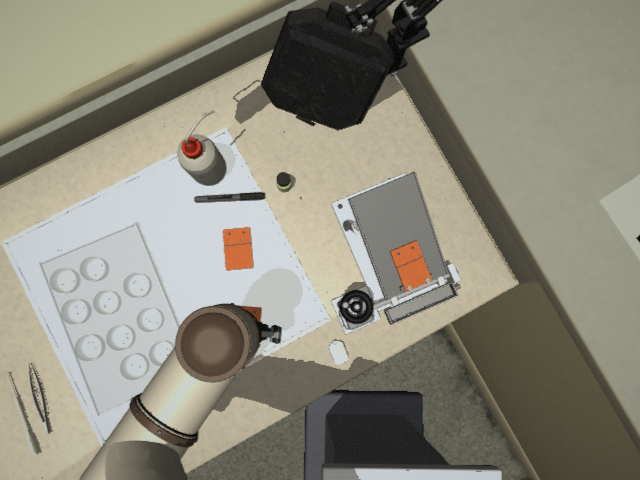

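Emit:
play_rows([
  {"gripper": -0.38, "tx": 0.012, "ty": -0.002, "tz": 0.02, "spin": 0},
  {"gripper": -0.38, "tx": 0.012, "ty": -0.002, "tz": 0.038, "spin": 0},
  {"gripper": -0.38, "tx": 0.012, "ty": -0.002, "tz": 0.046, "spin": 0},
  {"gripper": -0.38, "tx": 0.012, "ty": -0.002, "tz": 0.05, "spin": 0},
  {"gripper": -0.38, "tx": 0.012, "ty": -0.002, "tz": 0.05, "spin": 0},
])

```text
clock: 9.32
position: [384.7, 302.5, 12.7]
ee_rot: [0.028, 1.0, -0.0, -0.0]
contact_force: [-0.0, 0.4, 0.2]
gripper_width: 58.8
```

Emit:
play_rows([
  {"gripper": -0.38, "tx": 0, "ty": 0, "tz": 0.004, "spin": 0},
  {"gripper": -0.38, "tx": 0, "ty": 0, "tz": 0.004, "spin": 0},
])

```text
clock: 9.57
position: [384.6, 302.5, 11.8]
ee_rot: [0.028, 1.0, -0.0, -0.0]
contact_force: [0.0, -0.6, 1.2]
gripper_width: 59.2
```

Emit:
play_rows([
  {"gripper": -0.38, "tx": 0, "ty": 0, "tz": 0.004, "spin": 0},
  {"gripper": -0.38, "tx": 0, "ty": 0, "tz": 0.004, "spin": 0},
])

```text
clock: 9.82
position: [384.6, 302.4, 10.8]
ee_rot: [0.028, 1.0, -0.0, -0.0]
contact_force: [0.9, -0.5, -0.4]
gripper_width: 58.7
```

Emit:
play_rows([
  {"gripper": -0.38, "tx": 0, "ty": 0, "tz": 0.004, "spin": 0},
  {"gripper": -0.38, "tx": 0, "ty": 0, "tz": 0.004, "spin": 0},
])

```text
clock: 10.07
position: [384.6, 302.4, 9.7]
ee_rot: [0.028, 1.0, -0.0, -0.0]
contact_force: [0.1, 0.8, 0.0]
gripper_width: 58.8
```

Emit:
play_rows([
  {"gripper": -0.38, "tx": 0, "ty": 0, "tz": 0.004, "spin": 0},
  {"gripper": -0.38, "tx": 0, "ty": 0, "tz": 0.004, "spin": 0},
])

```text
clock: 10.32
position: [384.7, 302.5, 8.9]
ee_rot: [0.028, 1.0, 0.0, 0.0]
contact_force: [1.2, -0.0, 0.9]
gripper_width: 58.8
```

Emit:
play_rows([
  {"gripper": -0.38, "tx": 0, "ty": 0, "tz": -0.01, "spin": 0},
  {"gripper": -0.2, "tx": 0, "ty": 0, "tz": -0.01, "spin": 0},
  {"gripper": 0.3, "tx": 0, "ty": 0, "tz": -0.01, "spin": 0},
  {"gripper": 0.3, "tx": 0, "ty": 0, "tz": -0.01, "spin": 0},
  {"gripper": 0.3, "tx": 0, "ty": 0, "tz": -0.01, "spin": 0},
  {"gripper": 0.3, "tx": 0, "ty": 0, "tz": -0.01, "spin": 0},
])

```text
clock: 11.08
position: [384.8, 302.6, 12.0]
ee_rot: [0.028, 1.0, 0.0, 0.0]
contact_force: [-1.0, -0.9, 6.5]
gripper_width: 47.7
```

Run:
```python
from h import *
plan([385,302.3,12],np.radians(176.7))
```

```text
pos [384.75 302.59  12.02] yaw 176.76 | tx ty tz [-0.0011 -0.0011  0.0001] spin 0.001 F [-1.  -0.9  6.5] w 47.7 t 11.075 j [ 1.    0.47 -0.59  0.   -0.51 -2.63]
```

Run:
```python
from h import *
s=load('side8');t=load('top8')
c=s['frame'][125:275,265:435,::-1]; cv2.imwrite('pics/side8d.png',cv2.resize(c,None,fx=3.9,fy=3.9,interpolation=cv2.INTER_CUBIC))
for ims in ([t],[s],[t,s]):
    print('F',fit(ims,lambda q:pose_pts(q[0],q[1],74.3,q[2],np.radians(12.4)),[503,19,.43],[5,5,.1]))
print('F',fit([t,s],lambda q:pose_pts(q[0],q[1],q[3],q[2],np.radians(12.4)),[503,19,.43,74],[5,5,.1,5]))
```

```text
F (array([5.03058190e+02, 1.89015093e+01, 4.22579393e-01]), np.float64(31.145693682569764))
F (array([5.00761133e+02, 1.87310496e+01, 4.27975257e-01]), np.float64(35.03475755924547))
F (array([5.02627375e+02, 1.88361122e+01, 4.24998041e-01]), np.float64(80.9031932020688))
F (array([5.02683584e+02, 1.84346214e+01, 4.19283976e-01, 7.28158621e+01]), np.float64(77.86694235248682))
```

View pics/side8d.png

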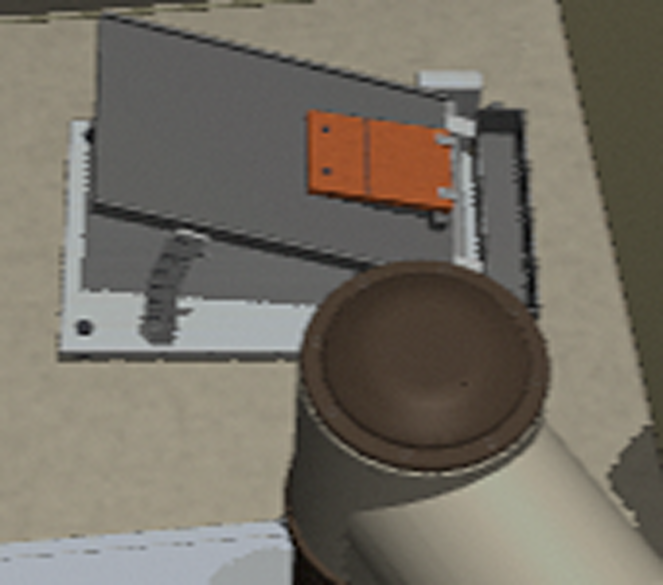

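Emit:
play_rows([
  {"gripper": 0.3, "tx": 0, "ty": 0, "tz": -0.02, "spin": 0},
  {"gripper": 0.3, "tx": 0, "ty": 0, "tz": -0.1, "spin": 0},
  {"gripper": 0.3, "tx": 0, "ty": 0, "tz": -0.3, "spin": 0},
  {"gripper": 0.3, "tx": 0, "ty": 0, "tz": -0.5, "spin": 0},
  {"gripper": 0.3, "tx": 0, "ty": 0, "tz": -0.7, "spin": 0},
  {"gripper": 0.3, "tx": 0, "ty": 0, "tz": -0.7, "spin": 0},
  {"gripper": 0.3, "tx": 0, "ty": 0, "tz": -0.7, "spin": 0},
])

```text
clock: 11.95
position: [384.0, 301.9, 185.8]
ee_rot: [0.029, 1.0, -0.0, -0.001]
contact_force: [-0.5, 0.4, -1.0]
gripper_width: 47.1
```

Run:
```python
from h import *
plan([460,168,170],np.radians(190))
s=snap('side','side9');t=snap('top','top9')
```

```text
pos [384.03 301.86 185.78] yaw 176.71 | tx ty tz [-0.3342 -0.5171  0.063 ] spin -0.295 F [-0.5  0.4 -1. ] w 47.1 t 11.95 j [ 1.    0.21 -0.41 -0.   -0.96 -2.63]
```

View pics/side9.png

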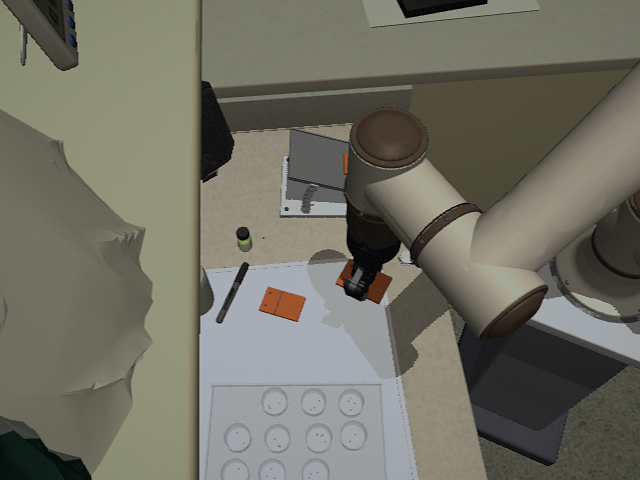

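The tile (side view, about (365,280)) is held level in the jaws. On to the ramp.

Emit:
play_rows([
  {"gripper": 0.3, "tx": -0.11, "ty": -0.17, "tz": 0, "spin": -0.1},
  {"gripper": 0.3, "tx": -0.22, "ty": -0.34, "tz": 0, "spin": -0.2},
  {"gripper": 0.3, "tx": -0.33, "ty": -0.51, "tz": 0, "spin": -0.3},
  {"gripper": 0.3, "tx": -0.44, "ty": -0.68, "tz": 0, "spin": -0.4},
  {"gripper": 0.3, "tx": -0.55, "ty": -0.85, "tz": 0, "spin": -0.5},
  {"gripper": 0.3, "tx": -0.63, "ty": -0.98, "tz": 0, "spin": -0.6},
  {"gripper": 0.3, "tx": -0.63, "ty": -0.98, "tz": 0, "spin": -0.61},
  {"gripper": 0.3, "tx": -0.63, "ty": -0.98, "tz": 0, "spin": -0.61},
])

```text
clock: 13.05
position: [527.3, 48.7, 184.9]
ee_rot: [-0.209, 0.978, -0.0, -0.001]
contact_force: [-0.1, 0.9, -0.5]
gripper_width: 47.6
```

Run:
```python
from h import *
plan([536.1,34.5,125],np.radians(-155.65))
```

```text
pos [527.3   48.71 184.93] yaw -155.86 | tx ty tz [-0.0096 -0.0664  0.2397] spin -0.005 F [-0.1  0.9 -0.5] w 47.6 t 13.05 j [ 0.4   0.28 -0.31 -0.   -0.98 -1.55]
```

Emit:
play_rows([
  {"gripper": 0.3, "tx": -0.01, "ty": -0.066, "tz": 0.1, "spin": -0.005},
  {"gripper": 0.3, "tx": -0.01, "ty": -0.066, "tz": 0.2, "spin": -0.005},
  {"gripper": 0.3, "tx": -0.01, "ty": -0.066, "tz": 0.26, "spin": -0.005},
  {"gripper": 0.3, "tx": -0.01, "ty": -0.066, "tz": 0.26, "spin": -0.005},
  {"gripper": 0.3, "tx": -0.01, "ty": -0.066, "tz": 0.26, "spin": -0.005},
])

```text
clock: 13.68
position: [537.6, 35.5, 122.1]
ee_rot: [-0.212, 0.977, -0.0, 0.001]
contact_force: [0.1, -0.4, -1.3]
gripper_width: 47.2
```

Run:
```python
from h import *
plan([536.1,34.5,110],np.radians(-155.65))
s=snap('side','side10');t=snap('top','top10')
c=s['frame'][110:260,265:435,::-1]; cv2.imwrite('pics/side10c.png',cv2.resize(c,None,fx=3.9,fy=3.9,interpolation=cv2.INTER_CUBIC))
c=t['frame'][150:330,320:500,::-1]; cv2.imwrite('pics/top10c.png',cv2.resize(c,None,fx=3.2,fy=3.2,interpolation=cv2.INTER_CUBIC))
```

```text
pos [537.56  35.5  122.12] yaw -155.52 | tx ty tz [ 0.007  -0.0012  0.0485] spin 0.003 F [ 0.1 -0.4 -1.3] w 47.2 t 13.675 j [ 0.37  0.36 -0.37  0.   -0.83 -1.51]
```

View pics/side10c.png

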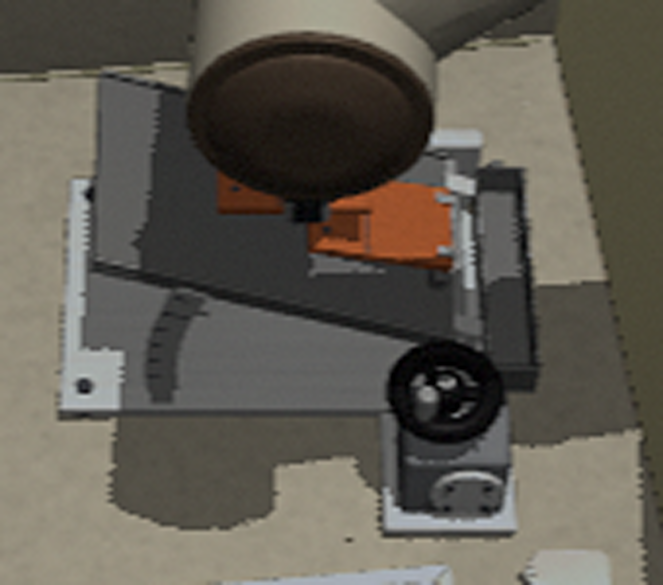

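View pics/top10c.png

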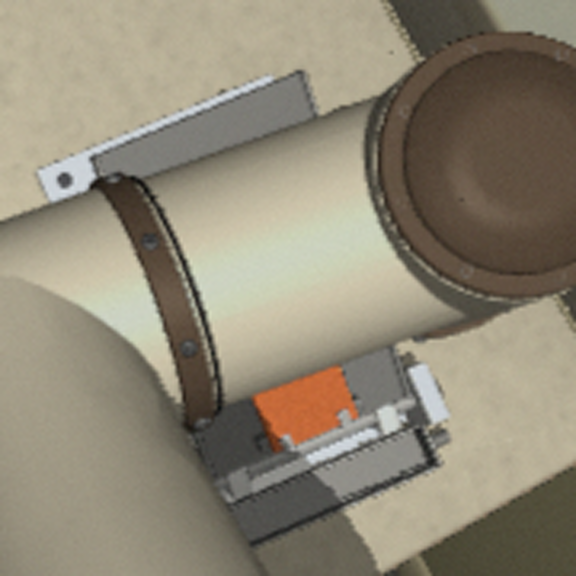

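Emit:
play_rows([
  {"gripper": 0.3, "tx": 0.006, "ty": -0.001, "tz": 0.03, "spin": 0.003},
  {"gripper": 0.3, "tx": 0.006, "ty": -0.001, "tz": 0.056, "spin": 0.003},
  {"gripper": 0.3, "tx": 0.006, "ty": -0.001, "tz": 0.056, "spin": 0.003},
])

```text
clock: 14.15
position: [535.4, 33.8, 106.8]
ee_rot: [-0.21, 0.978, -0.0, -0.001]
contact_force: [-1.2, 0.5, -0.1]
gripper_width: 47.9
```

Run:
```python
from h import *
plan([536.1,34.5,98],np.radians(-155.65))
```

```text
pos [535.37  33.85 106.79] yaw -155.72 | tx ty tz [-0.0038  0.0012  0.0352] spin -0.002 F [-1.2  0.5 -0.1] w 47.9 t 14.15 j [ 0.37  0.38 -0.39 -0.   -0.8  -1.51]
```

Emit:
play_rows([
  {"gripper": 0.3, "tx": -0.003, "ty": 0, "tz": 0.008, "spin": 0},
  {"gripper": 0.3, "tx": -0.003, "ty": 0, "tz": 0.012, "spin": 0},
  {"gripper": 0.3, "tx": -0.003, "ty": 0, "tz": 0.012, "spin": 0},
])

```text
clock: 14.52
position: [535.7, 33.9, 104.9]
ee_rot: [-0.21, 0.978, -0.0, -0.001]
contact_force: [-4.9, -0.3, 6.4]
gripper_width: 47.6
```

Emit:
play_rows([
  {"gripper": 0.3, "tx": 0, "ty": 0, "tz": 0.008, "spin": 0},
  {"gripper": 0.3, "tx": 0, "ty": 0, "tz": 0.008, "spin": 0},
])

```text
clock: 14.78
position: [535.9, 34.0, 103.5]
ee_rot: [-0.211, 0.978, -0.0, -0.0]
contact_force: [-5.9, -1.6, 9.0]
gripper_width: 47.7
```

Emit:
play_rows([
  {"gripper": 0.3, "tx": 0, "ty": 0, "tz": 0.008, "spin": 0},
  {"gripper": 0.3, "tx": 0, "ty": 0, "tz": 0.012, "spin": 0},
  {"gripper": 0.3, "tx": 0, "ty": 0, "tz": 0.012, "spin": 0},
])

```text
clock: 15.15
position: [536.3, 34.1, 100.8]
ee_rot: [-0.211, 0.978, -0.0, 0.0]
contact_force: [-5.0, -0.7, 9.1]
gripper_width: 47.4
```

Emit:
play_rows([
  {"gripper": 0.3, "tx": 0, "ty": 0, "tz": 0.008, "spin": 0},
  {"gripper": 0.3, "tx": 0, "ty": 0, "tz": 0.008, "spin": 0},
])

```text
clock: 15.4
position: [536.4, 34.2, 98.8]
ee_rot: [-0.211, 0.978, -0.0, 0.0]
contact_force: [-4.9, -0.4, 8.2]
gripper_width: 47.2
```

Emit:
play_rows([
  {"gripper": 0.3, "tx": 0, "ty": 0, "tz": 0.006, "spin": 0},
  {"gripper": 0.3, "tx": 0, "ty": 0, "tz": 0.006, "spin": 0},
])

```text
clock: 15.65
position: [536.4, 34.3, 97.2]
ee_rot: [-0.211, 0.978, -0.0, 0.0]
contact_force: [-5.1, -0.6, 8.7]
gripper_width: 47.4
```

Emit:
play_rows([
  {"gripper": 0.3, "tx": 0, "ty": 0, "tz": 0.004, "spin": 0},
  {"gripper": 0.3, "tx": 0, "ty": 0, "tz": 0.004, "spin": 0},
])

```text
clock: 15.9
position: [536.6, 34.3, 96.4]
ee_rot: [-0.211, 0.978, -0.0, 0.001]
contact_force: [-4.5, -0.4, 9.7]
gripper_width: 47.3
```

Run:
```python
from h import *
plan([536.1,34.5,98],np.radians(-155.65))
s=snap('side','side11')
c=s['frame'][110:260,265:435,::-1]; cv2.imwrite('pics/side11c.png',cv2.resize(c,None,fx=4.5,fy=4,interpolation=cv2.INTER_CUBIC))
```

```text
pos [536.64  34.33  96.4 ] yaw -155.68 | tx ty tz [ 0.0017  0.0015 -0.0064] spin -0.001 F [-4.5 -0.4  9.7] w 47.3 t 15.9 j [ 0.37  0.4  -0.4   0.   -0.77 -1.51]
```

View pics/side11c.png

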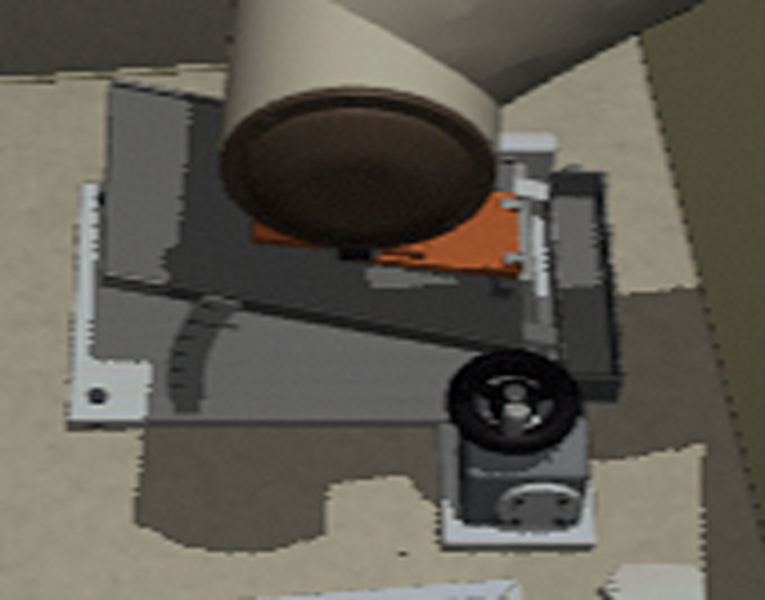

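Emit:
play_rows([
  {"gripper": 0.3, "tx": 0, "ty": 0, "tz": 0.004, "spin": 0},
  {"gripper": 0.3, "tx": 0, "ty": 0, "tz": 0.004, "spin": 0},
])

```text
clock: 16.2
position: [536.9, 34.5, 95.6]
ee_rot: [-0.211, 0.978, -0.0, 0.001]
contact_force: [-3.9, 0.1, 9.4]
gripper_width: 47.8
```

Emit:
play_rows([
  {"gripper": 0.3, "tx": 0, "ty": 0, "tz": 0.004, "spin": 0},
  {"gripper": 0.3, "tx": 0, "ty": 0, "tz": 0.004, "spin": 0},
])

```text
clock: 16.45
position: [537.2, 34.6, 94.7]
ee_rot: [-0.211, 0.978, -0.0, 0.001]
contact_force: [-3.7, -0.6, 9.2]
gripper_width: 47.6
```

Emit:
play_rows([
  {"gripper": 0.3, "tx": 0, "ty": 0, "tz": 0.004, "spin": 0},
  {"gripper": 0.3, "tx": 0, "ty": 0, "tz": 0.004, "spin": 0},
])

```text
clock: 16.7
position: [537.5, 34.7, 93.8]
ee_rot: [-0.211, 0.978, -0.0, 0.002]
contact_force: [-4.9, -0.4, 9.8]
gripper_width: 47.3
```

Run:
```python
from h import *
plan([536.1,34.5,98],np.radians(-155.65))
s=load('side11');t=snap('top','top12'); s=snap('side','side12')
c=t['frame'][200:310,370:470,::-1]; cv2.imwrite('pics/top12c.png',cv2.resize(c,None,fx=5,fy=5,interpolation=cv2.INTER_CUBIC))
c=s['frame'][140:200,300:400,::-1]; cv2.imwrite('pics/side12c.png',cv2.resize(c,None,fx=8,fy=8,interpolation=cv2.INTER_CUBIC))
```

```text
pos [537.49  34.71  93.84] yaw -155.66 | tx ty tz [ 0.0053  0.0015 -0.0167] spin -0.0 F [-4.9 -0.4  9.8] w 47.3 t 16.7 j [ 0.37  0.4  -0.4   0.   -0.76 -1.51]
```

View pics/top12c.png

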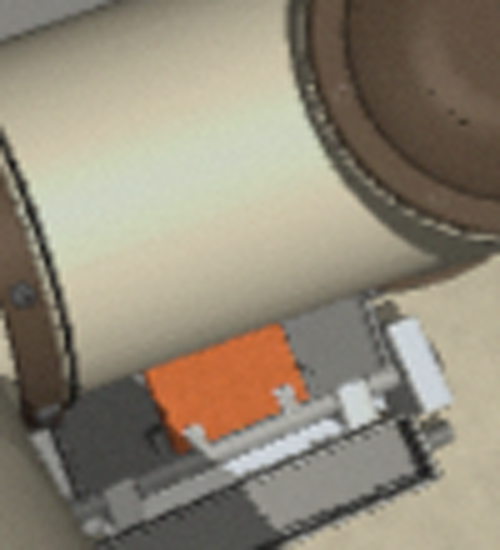

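View pics/side12c.png

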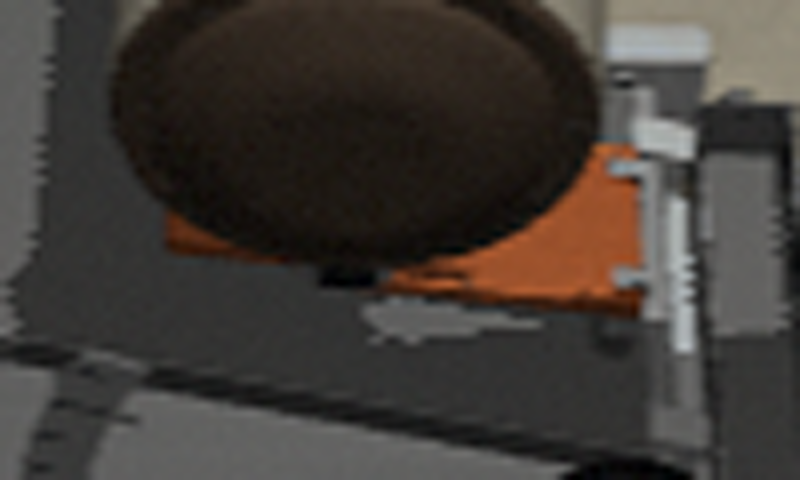

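Emit:
play_rows([
  {"gripper": 0.0, "tx": 0, "ty": 0, "tz": 0, "spin": 0},
  {"gripper": -0.3, "tx": 0, "ty": 0, "tz": -0.004, "spin": 0},
  {"gripper": -0.4, "tx": 0, "ty": 0, "tz": -0.02, "spin": 0},
  {"gripper": -0.4, "tx": 0, "ty": 0, "tz": -0.06, "spin": 0},
  {"gripper": -0.4, "tx": 0, "ty": 0, "tz": -0.2, "spin": 0},
  {"gripper": -0.4, "tx": 0, "ty": 0, "tz": -0.4, "spin": 0},
  {"gripper": -0.4, "tx": 0, "ty": 0, "tz": -0.4, "spin": 0},
])

```text
clock: 17.68
position: [539.2, 35.0, 196.8]
ee_rot: [-0.211, 0.978, 0.0, 0.005]
contact_force: [0.1, -0.3, 0.4]
gripper_width: 59.5
```

Run:
```python
from h import *
plan([440,200,194])
```

```text
pos [539.21  35.02 196.82] yaw -155.67 | tx ty tz [0.0899 0.7648 0.0089] spin 0 F [ 0.1 -0.3  0.4] w 59.5 t 17.675 j [ 0.37  0.28 -0.28  0.   -1.   -1.51]
```

Emit:
play_rows([
  {"gripper": -0.4, "tx": -0.09, "ty": 0.21, "tz": 0, "spin": 0.1},
  {"gripper": -0.4, "tx": -0.18, "ty": 0.42, "tz": 0, "spin": 0.2},
  {"gripper": -0.4, "tx": -0.27, "ty": 0.63, "tz": 0, "spin": 0.3},
  {"gripper": -0.4, "tx": -0.36, "ty": 0.84, "tz": 0.1, "spin": 0.38},
  {"gripper": -0.4, "tx": -0.43, "ty": 1, "tz": 0.2, "spin": 0.38},
  {"gripper": -0.4, "tx": -0.43, "ty": 1, "tz": 0.3, "spin": 0.38},
  {"gripper": -0.4, "tx": -0.43, "ty": 1, "tz": 0.3, "spin": 0.38},
])

```text
clock: 18.55
position: [530.0, 305.8, 114.1]
ee_rot: [-0.063, 0.998, -0.002, -0.003]
contact_force: [0.5, -0.4, -0.3]
gripper_width: 59.7
```

Run:
```python
from h import *
plan([527,321.4,60],np.radians(187.1))
s=snap('side','side13');t=snap('top','top13')
c=t['frame'][160:330,310,None] if 0 else t['frame'][160:330,310:480,::-1]; cv2.imwrite('pics/top13c.png',cv2.resize(c,None,fx=3.5,fy=3.5,interpolation=cv2.INTER_CUBIC))
c=s['frame'][110:260,265:435,::-1]; cv2.imwrite('pics/side13c.png',cv2.resize(c,None,fx=4,fy=4,interpolation=cv2.INTER_CUBIC))
```

```text
pos [530.04 305.76 114.05] yaw -172.79 | tx ty tz [0.0031 0.0643 0.216 ] spin 0.002 F [ 0.5 -0.4 -0.3] w 59.7 t 18.55 j [ 0.79  0.48 -0.19 -0.   -0.9  -2.23]
```

View pics/top13c.png

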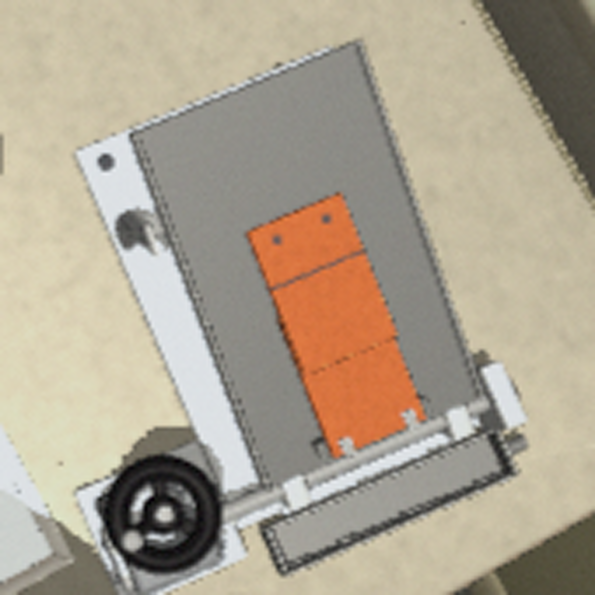

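View pics/side13c.png

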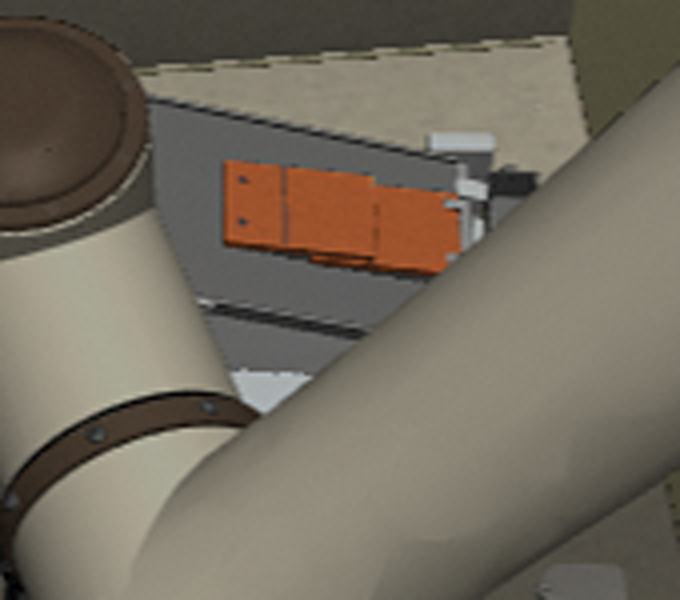

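Run:
```python
from h import *
for n in ('10','12','13'):
  try:
    t=load('top'+n)
    if n=='13': print('top',plane(t,[[352,205],[402,178],[412,205],[362,235]])[:4])
  except Exception as e: print(e)
t=load('top13');k=3.5
P=p2w(t,310-.5+133/k,160-.5+540/k,z=117); print(P,np.degrees(np.arctan2(P[1]-114,P[0]-432.4)))
s=load('side13'); print(plane(s,[[303,137],[320,148],[318,182],[310,172]])[:4])
```

```text
top (array([  0.27635956,   0.12718243, -76.74472821]), np.float64(16.920824314468), np.float64(24.712189060056687), np.float64(1.5379892751759427))
[419.85823962 129.64365699 117.        ] 128.71968735056166
(array([  0.27844223,   0.12625378, -78.47236625]), np.float64(16.999900686600675), np.float64(24.390918359486122), np.float64(1.7702070512406018))
```

```bash
cat >> h.py <<'E'
def render2(im,plist,win):
    r=None
    for p in plist:
        q=render(im,p,win); r=q if r is None else np.maximum(r,q)
    return r
YR=.425
def chain(F,yaw,th,n,off=45.,dn=6.):
    """centre of nth tile above F"""
    pt=th-np.radians(7.6); u=n*(off*np.cos(pt)-dn*np.sin(pt)); z=n*(off*np.sin(pt)+dn*np.cos(pt))
    return np.array([F[0]+u*np.cos(yaw),F[1]+u*np.sin(yaw),F[2]+z])
def relfit(im,F,th,k,x0=(0,0,0)):
    """fit tile k (1..) given tiles below at nominal; returns along,lateral(left +),dyaw"""
    pt=th-np.radians(7.6)
    C=chain(F,YR,th,k); ex=np.array([np.cos(YR)*np.cos(pt),np.sin(YR)*np.cos(pt),np.sin(pt)]); ey=np.array([-np.sin(YR),np.cos(YR),0])
    low=[pose_pts(*chain(F,YR,th,j),YR,pt) for j in range(k)]
    f=lambda q:pose_pts(*(C+ex*q[0]+ey*q[1]),YR+q[2],pt)
    win=win_of(im,np.vstack([f(x0)]+low)); m=maskof(im,win)
    def cost(x): return ((render2(im,low+[f(x)],win)-m)**2).sum()
    x0=np.array(x0,float); sim=np.vstack([x0]+[x0+np.eye(3)[i]*[3,3,.05][i] for i in range(3)])
    r=minimize(cost,x0,method='Nelder-Mead',options=dict(initial_simplex=sim,xatol=.005,fatol=.01)); return r.x,r.fun
E
python3 - <<'E'
from h import *
t=load('top13');s=load('side13'); th=np.radians(17)
print(relfit(t,(504.69,19.64,72.35),th,1)); print(relfit(s,(500.76+1.63,18.73+.74,72.35),th,1))
# line positions seen in top: line of tile1 = tail of A junction
c=t['frame'][205:300,375:435,::-1]; cv2.imwrite('pics/top13d.png',cv2.resize(c,None,fx=6.3,fy=6.3,interpolation=cv2.INTER_CUBIC))
c=s['frame'][145:185,315:385,::-1]; cv2.imwrite('pics/side13d.png',cv2.resize(c,None,fx=11,fy=11,interpolation=cv2.INTER_CUBIC))
E
```

```text
(array([-1.39529469, -0.10240432, -0.0106875 ]), np.float64(32.046692749447516))
(array([-1.27347465,  0.34411989, -0.01300231]), np.float64(68.70189238096442))
```

View pics/top13d.png

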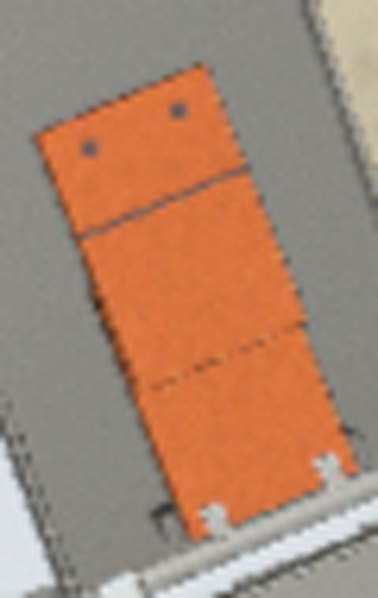

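View pics/side13d.png

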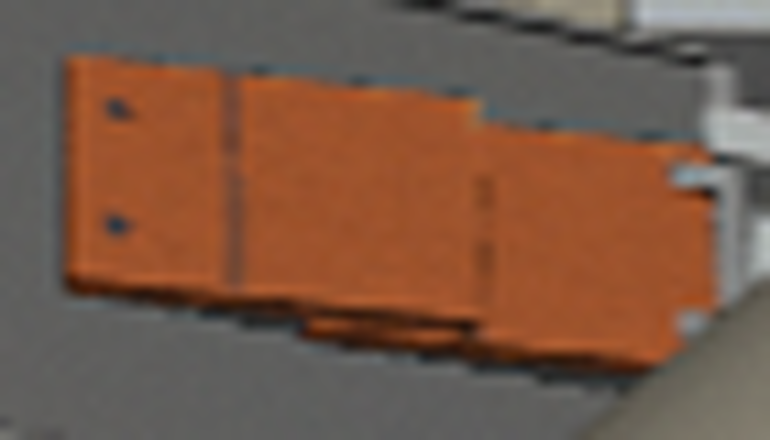

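```bash
cat >> h.py <<'E'
def profile(im,C,yaw,pt,x0=-45,x1=45,lat=18,dz=3.):
    ex=np.array([np.cos(yaw)*np.cos(pt),np.sin(yaw)*np.cos(pt),np.sin(pt)]); ey=np.array([-np.sin(yaw),np.cos(yaw),0]); ez=np.cross(ex,ey)
    xs=np.arange(x0,x1,.25); out=[]
    g=im['frame'][...,0].astype(np.float32)
    ls=np.arange(-lat,lat+.1,.5)
    P=(np.array(C)+ez*dz)[None,None]+xs[:,None,None]*ex+ls[None,:,None]*ey
    p=w2p(im,P.reshape(-1,3)).astype(np.float32)
    v=cv2.remap(g,p[:,0].reshape(len(xs),-1),p[:,1].reshape(len(xs),-1),cv2.INTER_LINEAR)
    return xs,v.mean(1)
def linepos(im,C,yaw,pt,lo=2,hi=13):
    xs,v=profile(im,C,yaw,pt); m=(xs>lo)&(xs<hi); x=xs[m]; w=v[m]; b=np.median(w); d=np.clip(b-w-3,0,None); return (x*d).sum()/max(d.sum(),1e-6),d.max()
def headpos(im,C,yaw,pt):
    xs,v=profile(im,C,yaw,pt); a=np.median(v[(xs>15)&(xs<22)]); b=np.median(v[(xs>41)&(xs<44.5)]); h=(a+b)/2
    i=np.where((xs>33)&((v-h)*np.sign(a-h)<0))[0][0]; return xs[i-1]+.25*(v[i-1]-h)/(v[i-1]-v[i])
E
python3 - <<'E'
from h import *
r=np.radians
for n,C,y,p in (('top0',(507.56,20.86,67),.426,r(3.4)),('side0',(505.45,20.45,67),.426,r(3.4)),('top8',(503.06,18.9,74.3),.425,r(12.4)),('side8',(500.76,18.73,74.3),.425,r(12.4)),('top0',(390.83,302.18,3),-.058,0),('side0',(389.19,301.73,3),-.058,0),('top0',(532.63,321.95,3),.125,0)):
    im=load(n); print(n,linepos(im,C,y,p),headpos(im,C,y,p))
for n,F in(('top13',(504.69,19.64,72.35)),('side13',(502.39,19.47,72.35))):
    im=load(n); C=chain(F,YR,r(17),1); print(n,linepos(im,C,YR-.011,r(9.4)),headpos(im,C,YR-.011,r(9.4)))
    C=np.array(F); xs,v=profile(im,C,YR,r(9.4)); m=(xs>0)&(xs<16); print(np.c_[xs[m],v[m].round()][::2].tolist())
E
```

```text
top0 (np.float64(7.268153776415121), np.float32(45.813156)) 36.511814835481346
side0 (np.float64(7.65048518961704), np.float32(26.614601)) 36.914680525660515
top8 (np.float64(7.335025791400792), np.float32(48.281876)) 36.87744064629078
side8 (np.float64(7.845712213003127), np.float32(25.838982)) 37.28086516261101
top0 (np.float64(7.399141966467739), np.float32(42.44304)) 32.198689341545105
side0 (np.float64(7.359255489450431), np.float32(33.34063)) 39.09408492594957
top0 (np.float64(7.281401791222455), np.float32(42.98932)) 40.07189402729273
top13 (np.float64(6.694536365900492), np.float32(52.76454)) 36.13611803948879
[[0.25, 215.0], [0.75, 215.0], [1.25, 215.0], [1.75, 215.0], [2.25, 215.0], [2.75, 216.0], [3.25, 216.0], [3.75, 214.0], [4.25, 210.0], [4.75, 203.0], [5.25, 197.0], [5.75, 196.0], [6.25, 200.0], [6.75, 205.0], [7.25, 210.0], [7.75, 212.0], [8.25, 214.0], [8.75, 215.0], [9.25, 216.0], [9.75, 216.0], [10.25, 216.0], [10.75, 217.0], [11.25, 217.0], [11.75, 217.0], [12.25, 217.0], [12.75, 217.0], [13.25, 217.0], [13.75, 217.0], [14.25, 217.0], [14.75, 217.0], [15.25, 217.0], [15.75, 217.0]]
side13 (np.float64(7.389789698857345), np.float32(28.467888)) 36.43051841855049
[[0.25, 157.0], [0.75, 157.0], [1.25, 157.0], [1.75, 157.0], [2.25, 157.0], [2.75, 157.0], [3.25, 154.0], [3.75, 150.0], [4.25, 146.0], [4.75, 144.0], [5.25, 143.0], [5.75, 144.0], [6.25, 145.0], [6.75, 146.0], [7.25, 148.0], [7.75, 152.0], [8.25, 155.0], [8.75, 157.0], [9.25, 158.0], [9.75, 158.0], [10.25, 158.0], [10.75, 158.0], [11.25, 158.0], [11.75, 158.0], [12.25, 158.0], [12.75, 158.0], [13.25, 158.0], [13.75, 158.0], [14.25, 158.0], [14.75, 158.0], [15.25, 158.0], [15.75, 157.0]]
```

Emit:
play_rows([
  {"gripper": -0.6, "tx": 0.05, "ty": -0.1, "tz": -0.2, "spin": -0.1},
  {"gripper": -1, "tx": 0.17, "ty": -0.26, "tz": -0.34, "spin": -0.2},
  {"gripper": -1, "tx": 0.3, "ty": -0.44, "tz": -0.34, "spin": -0.29},
  {"gripper": -1, "tx": 0.42, "ty": -0.62, "tz": -0.34, "spin": -0.29},
  {"gripper": -1, "tx": 0.488, "ty": -0.712, "tz": -0.34, "spin": -0.29},
  {"gripper": -1, "tx": 0.488, "ty": -0.712, "tz": -0.34, "spin": -0.29},
  {"gripper": -1, "tx": 0.488, "ty": -0.712, "tz": -0.34, "spin": -0.29},
])

```text
clock: 19.52
position: [433.8, 114.8, 203.2]
ee_rot: [-0.175, 0.985, 0.001, 0.002]
contact_force: [0.1, -0.6, 0.7]
gripper_width: 85.4
```

Run:
```python
from h import *
plan([431.2,114,91])
```

```text
pos [433.79 114.84 203.15] yaw -159.8 | tx ty tz [1.240e-02 2.000e-04 4.486e-01] spin 0 F [ 0.1 -0.6  0.7] w 85.4 t 19.525 j [ 0.62  0.12 -0.47  0.   -0.98 -1.84]
```

Emit:
play_rows([
  {"gripper": -1, "tx": 0.008, "ty": 0, "tz": 0.15, "spin": 0},
  {"gripper": -1, "tx": 0.008, "ty": 0, "tz": 0.3, "spin": 0},
  {"gripper": -1, "tx": 0.008, "ty": 0, "tz": 0.4, "spin": 0},
  {"gripper": -1, "tx": 0.008, "ty": 0, "tz": 0.45, "spin": 0},
  {"gripper": -1, "tx": 0.008, "ty": 0, "tz": 0.45, "spin": 0},
  {"gripper": 0.2, "tx": 0.008, "ty": 0, "tz": 0.45, "spin": 0},
  {"gripper": 0.5, "tx": 0.008, "ty": 0, "tz": 0.45, "spin": 0},
  {"gripper": 0.5, "tx": 0.008, "ty": 0, "tz": 0.45, "spin": 0},
  {"gripper": 0.5, "tx": 0.008, "ty": 0, "tz": 0.45, "spin": 0},
])

```text
clock: 20.65
position: [431.9, 113.8, 91.0]
ee_rot: [-0.176, 0.984, -0.0, 0.001]
contact_force: [0.9, -3.1, 6.0]
gripper_width: 54.2
```

Emit:
play_rows([
  {"gripper": 0.5, "tx": 0, "ty": 0, "tz": 0, "spin": 0.2},
  {"gripper": 0.5, "tx": 0, "ty": 0, "tz": 0, "spin": 0.4},
  {"gripper": 0.5, "tx": 0, "ty": 0, "tz": 0, "spin": 0.6},
  {"gripper": 0.5, "tx": 0, "ty": 0, "tz": 0, "spin": 0.8},
  {"gripper": 0.5, "tx": 0, "ty": 0, "tz": 0, "spin": 1},
  {"gripper": 0.5, "tx": 0, "ty": 0, "tz": 0, "spin": 1},
])

```text
clock: 21.4
position: [431.8, 113.4, 91.0]
ee_rot: [0.215, 0.977, -0.0, 0.001]
contact_force: [1.3, -3.8, 5.6]
gripper_width: 53.5
```

Run:
```python
from h import *
plan([431.2,114,91])
for k in range(3):
    s=snap('side',f'side14{k}')
    print('side',plane(s,[[290,140],[315,144],[315,177],[290,172]])[:4])
c=s['frame'][110:260,265:435,::-1]; cv2.imwrite('pics/side14c.png',cv2.resize(c,None,fx=4,fy=4,interpolation=cv2.INTER_CUBIC))
```

```text
pos [431.84 113.39  90.99] yaw 155.22 | tx ty tz [ 0.0034  0.0011 -0.    ] spin 0 F [ 1.3 -3.8  5.6] w 53.5 t 21.4 j [ 0.62  0.27 -0.62  0.   -0.67 -2.63]
side (array([  0.3257098 ,   0.15168526, -99.54850729]), np.float64(19.763278474999915), np.float64(24.971714917149995), np.float64(1.6460745587863053))
side (array([   0.33360522,    0.15375269, -104.36328391]), np.float64(20.16986709212253), np.float64(24.744132620132625), np.float64(1.7413149311338416))
side (array([  0.32337167,   0.15045667, -98.1298351 ]), np.float64(19.629290837653596), np.float64(24.951368342741855), np.float64(1.733952100131757))
```

View pics/side14c.png

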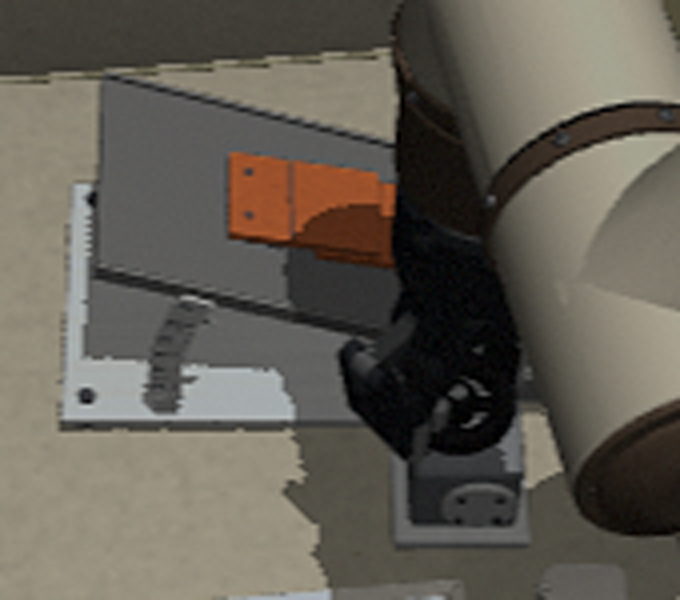

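Emit:
play_rows([
  {"gripper": -0.5, "tx": 0, "ty": 0, "tz": 0, "spin": 0},
  {"gripper": -1, "tx": 0, "ty": 0, "tz": 0, "spin": 0},
  {"gripper": -1, "tx": 0, "ty": 0, "tz": 0, "spin": 0},
  {"gripper": -1, "tx": 0, "ty": 0, "tz": -0.15, "spin": 0},
  {"gripper": -1, "tx": 0, "ty": 0, "tz": -0.35, "spin": 0},
  {"gripper": -1, "tx": 0, "ty": 0.15, "tz": -0.45, "spin": -0.2},
  {"gripper": -1, "tx": 0, "ty": 0.36, "tz": -0.45, "spin": -0.4},
  {"gripper": -0.4, "tx": 0, "ty": 0.58, "tz": -0.42, "spin": -0.6},
  {"gripper": -0.4, "tx": 0, "ty": 0.8, "tz": -0.3, "spin": -0.709},
  {"gripper": -0.4, "tx": 0, "ty": 0.914, "tz": -0.2, "spin": -0.709},
  {"gripper": -0.4, "tx": 0, "ty": 0.914, "tz": -0.1, "spin": -0.709},
  {"gripper": -0.4, "tx": 0, "ty": 0.914, "tz": -0.1, "spin": -0.709},
])

```text
clock: 23.05
position: [525.3, 320.7, 111.6]
ee_rot: [-0.062, 0.998, -0.002, -0.002]
contact_force: [-0.3, 0.1, -0.4]
gripper_width: 59.8
```

Run:
```python
from h import *
r=np.radians
plan([526.5,321.5,40],np.radians(187.1))
s=snap('side','side15');t=snap('top','top15')
print('top',plane(t,[[352,205],[402,178],[412,205],[362,235]])[:4])
print('side',plane(s,[[308,137],[320,148],[318,182],[312,172]])[:4])
for n,im,F in(('top',t,(503.06,18.9,74.3)),('side',s,(500.76,18.73,74.3))):
    print(n,relfit(im,F,r(20),1))
    C=chain(F,YR,r(20),1); print(linepos(im,C,YR-.011,r(12.4)),headpos(im,C,YR-.011,r(12.4)))
    xs,v=profile(im,F,YR,r(12.4)); m=(xs>0)&(xs<16); print(np.c_[xs[m],v[m].round()][::2].tolist())
c=t['frame'][160:330,310:480,::-1]; cv2.imwrite('pics/top15c.png',cv2.resize(c,None,fx=3.5,fy=3.5,interpolation=cv2.INTER_CUBIC))
```

```text
pos [525.32 320.66 111.56] yaw -172.85 | tx ty tz [-0.0065  0.0037  0.2862] spin 0.001 F [-0.3  0.1 -0.4] w 59.8 t 23.05 j [ 0.81  0.49 -0.18 -0.   -0.9  -2.26]
top (array([   0.33438576,    0.15474123, -104.54515931]), np.float64(20.226544557085887), np.float64(24.83293606178251), np.float64(1.5524231120943652))
side (array([   0.34577668,    0.16524423, -112.1949026 ]), np.float64(20.96845726484341), np.float64(25.54280515161984), np.float64(1.6462864984495174))
top (array([-1.38121404, -0.22319203, -0.00837612]), np.float64(35.08758388834836))
(np.float64(6.7438314684126395), np.float32(51.57646)) 36.30339224264026
[[0.25, 214.0], [0.75, 213.0], [1.25, 213.0], [1.75, 213.0], [2.25, 213.0], [2.75, 214.0], [3.25, 213.0], [3.75, 210.0], [4.25, 203.0], [4.75, 196.0], [5.25, 193.0], [5.75, 195.0], [6.25, 200.0], [6.75, 206.0], [7.25, 210.0], [7.75, 212.0], [8.25, 213.0], [8.75, 214.0], [9.25, 214.0], [9.75, 214.0], [10.25, 215.0], [10.75, 215.0], [11.25, 215.0], [11.75, 215.0], [12.25, 215.0], [12.75, 215.0], [13.25, 215.0], [13.75, 215.0], [14.25, 214.0], [14.75, 215.0], [15.25, 215.0], [15.75, 215.0]]
side (array([-0.89981324, -0.07563641, -0.0118434 ]), np.float64(48.24543930829551))
(np.float64(7.045161198807032), np.float32(27.300415)) 37.194126561284065
[[0.25, 157.0], [0.75, 157.0], [1.25, 157.0], [1.75, 157.0], [2.25, 157.0], [2.75, 156.0], [3.25, 154.0], [3.75, 151.0], [4.25, 148.0], [4.75, 145.0], [5.25, 145.0], [5.75, 145.0], [6.25, 145.0], [6.75, 146.0], [7.25, 148.0], [7.75, 151.0], [8.25, 154.0], [8.75, 156.0], [9.25, 157.0], [9.75, 157.0], [10.25, 157.0], [10.75, 158.0], [11.25, 158.0], [11.75, 158.0], [12.25, 158.0], [12.75, 158.0], [13.25, 158.0], [13.75, 158.0], [14.25, 158.0], [14.75, 157.0], [15.25, 157.0], [15.75, 157.0]]
```

View pics/top15c.png

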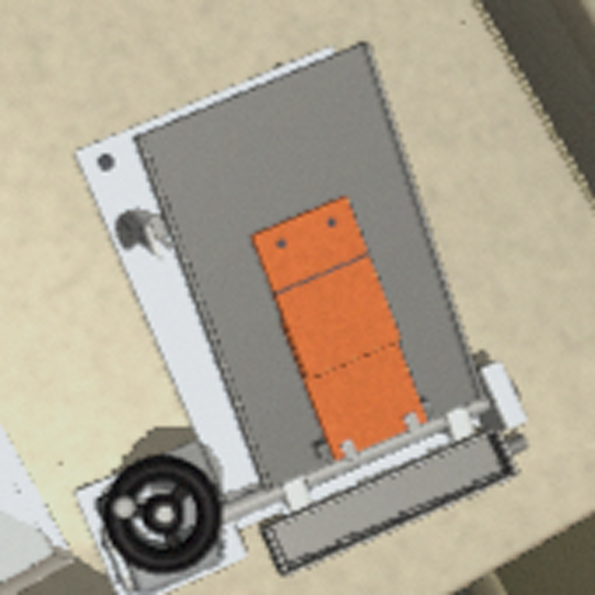

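Emit:
play_rows([
  {"gripper": -0.38, "tx": -0.005, "ty": 0.003, "tz": 0.15, "spin": 0},
  {"gripper": -0.38, "tx": -0.005, "ty": 0.003, "tz": 0.28, "spin": 0},
  {"gripper": -0.38, "tx": -0.005, "ty": 0.003, "tz": 0.36, "spin": 0},
  {"gripper": -0.38, "tx": -0.005, "ty": 0.003, "tz": 0.38, "spin": 0},
  {"gripper": -0.38, "tx": -0.005, "ty": 0.003, "tz": 0.38, "spin": 0},
])

```text
clock: 23.78
position: [528.5, 322.7, 20.7]
ee_rot: [-0.062, 0.998, 0.001, 0.001]
contact_force: [0.4, 0.7, -0.1]
gripper_width: 59.0
```

Run:
```python
from h import *
plan([526.2,321.3,12],np.radians(187.1))
s=snap('side','side16')
c=s['frame'][250:400,220:420,::-1]; cv2.imwrite('pics/side16c.png',cv2.resize(c,None,fx=3.9,fy=3.9,interpolation=cv2.INTER_CUBIC))
```

```text
pos [528.55 322.74  20.71] yaw -172.86 | tx ty tz [ 0.0101 -0.0046  0.0348] spin 0.001 F [ 0.4  0.7 -0.1] w 59.0 t 23.775 j [ 0.81  0.61 -0.25  0.   -0.71 -2.26]
```

View pics/side16c.png

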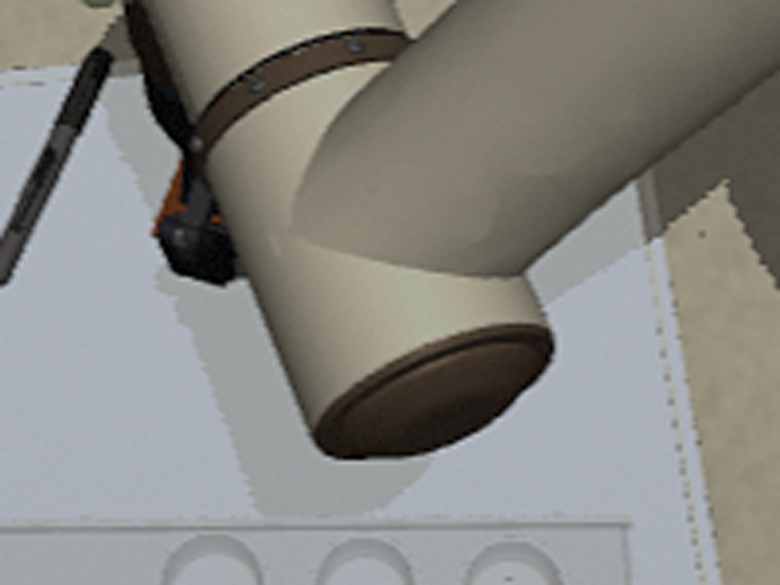

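Emit:
play_rows([
  {"gripper": -0.38, "tx": 0.005, "ty": -0.003, "tz": 0.015, "spin": 0},
  {"gripper": -0.38, "tx": 0.005, "ty": -0.003, "tz": 0.03, "spin": 0},
  {"gripper": -0.38, "tx": 0.005, "ty": -0.003, "tz": 0.03, "spin": 0},
  {"gripper": -0.38, "tx": 0.005, "ty": -0.003, "tz": 0.03, "spin": 0},
])

```text
clock: 24.32
position: [526.7, 321.4, 11.8]
ee_rot: [-0.062, 0.998, -0.0, 0.0]
contact_force: [-0.6, 0.7, -0.6]
gripper_width: 58.8
```

Run:
```python
from h import *
plan([526.2,321.3,12],np.radians(187.1))
```

```text
pos [526.7  321.4   11.82] yaw -172.86 | tx ty tz [ 0.002  -0.0002 -0.0007] spin 0.001 F [-0.6  0.7 -0.6] w 58.8 t 24.325 j [ 0.81  0.62 -0.26  0.   -0.69 -2.26]
```

Emit:
play_rows([
  {"gripper": -0.2, "tx": 0, "ty": 0, "tz": 0, "spin": 0},
  {"gripper": 0.2, "tx": 0, "ty": 0, "tz": 0, "spin": 0},
  {"gripper": 0.2, "tx": 0, "ty": 0, "tz": 0, "spin": 0},
  {"gripper": 0.2, "tx": 0, "ty": 0, "tz": 0, "spin": 0},
  {"gripper": 0.2, "tx": 0, "ty": 0, "tz": -0.02, "spin": 0},
  {"gripper": 0.2, "tx": 0, "ty": 0, "tz": -0.15, "spin": 0},
  {"gripper": 0.2, "tx": 0, "ty": 0, "tz": -0.35, "spin": 0},
  {"gripper": 0.2, "tx": 0, "ty": 0, "tz": -0.55, "spin": 0},
  {"gripper": 0.2, "tx": 0, "ty": 0, "tz": -0.75, "spin": 0},
  {"gripper": 0.2, "tx": 0, "ty": 0, "tz": -0.75, "spin": 0},
])

```text
clock: 25.58
position: [528.4, 322.8, 204.2]
ee_rot: [-0.062, 0.998, 0.003, 0.004]
contact_force: [0.6, -0.2, -0.9]
gripper_width: 47.8
```

Run:
```python
from h import *
plan([575,70,199],np.radians(-155.9))
```

```text
pos [528.45 322.78 204.23] yaw -172.84 | tx ty tz [-0.0586 -1.0265  0.0158] spin -0.377 F [ 0.6 -0.2 -0.9] w 47.8 t 25.575 j [ 0.81  0.4  -0.07  0.   -1.09 -2.26]
```

Emit:
play_rows([
  {"gripper": 0.2, "tx": -0.01, "ty": -0.2, "tz": 0, "spin": -0.1},
  {"gripper": 0.2, "tx": -0.02, "ty": -0.41, "tz": 0, "spin": -0.2},
  {"gripper": 0.2, "tx": -0.04, "ty": -0.63, "tz": 0, "spin": -0.3},
  {"gripper": 0.2, "tx": -0.05, "ty": -0.84, "tz": 0, "spin": -0.377},
  {"gripper": 0.2, "tx": -0.058, "ty": -1, "tz": 0, "spin": -0.377},
  {"gripper": 0.2, "tx": -0.058, "ty": -1, "tz": 0.05, "spin": -0.377},
  {"gripper": 0.2, "tx": -0.058, "ty": -1, "tz": 0.1, "spin": -0.377},
  {"gripper": 0.2, "tx": -0.058, "ty": -1, "tz": 0.1, "spin": -0.377},
])

```text
clock: 26.58
position: [570.9, 75.7, 172.1]
ee_rot: [-0.209, 0.978, -0.0, -0.002]
contact_force: [0.7, 0.3, -0.3]
gripper_width: 47.4
```

Run:
```python
from h import *
plan([574.4,51.5,135],np.radians(-156))
```

```text
pos [570.88  75.73 172.13] yaw -155.84 | tx ty tz [ 0.0262 -0.0943  0.1486] spin 0.004 F [ 0.7  0.3 -0.3] w 47.4 t 26.575 j [ 0.41  0.37 -0.22 -0.   -0.99 -1.56]
```

Emit:
play_rows([
  {"gripper": 0.2, "tx": 0.026, "ty": -0.094, "tz": 0.05, "spin": 0.004},
  {"gripper": 0.2, "tx": 0.026, "ty": -0.094, "tz": 0.12, "spin": 0.004},
  {"gripper": 0.2, "tx": 0.026, "ty": -0.094, "tz": 0.17, "spin": 0.004},
  {"gripper": 0.2, "tx": 0.026, "ty": -0.094, "tz": 0.17, "spin": 0.004},
  {"gripper": 0.2, "tx": 0.026, "ty": -0.094, "tz": 0.17, "spin": 0.004},
  {"gripper": 0.2, "tx": 0.026, "ty": -0.094, "tz": 0.17, "spin": 0.004},
])

```text
clock: 27.32
position: [576.2, 51.4, 132.6]
ee_rot: [-0.207, 0.978, 0.0, 0.001]
contact_force: [-1.0, 0.8, -0.2]
gripper_width: 47.6
```

Run:
```python
from h import *
plan([574.4,51.5,122],np.radians(-156))
s=snap('side','side17'); plan([574.4,51.5,122],np.radians(-156))
c=s['frame'][100:250,265:435,::-1]; cv2.imwrite('pics/side17c.png',cv2.resize(c,None,fx=4,fy=4,interpolation=cv2.INTER_CUBIC))
```

```text
pos [576.22  51.38 132.57] yaw -156.05 | tx ty tz [0.0065 0.0034 0.0423] spin -0.001 F [-1.   0.8 -0.2] w 47.6 t 27.325 j [ 0.37  0.41 -0.26  0.   -0.9  -1.52]
pos [576.14  51.25 132.51] yaw -156.06 | tx ty tz [0.006  0.0037 0.042 ] spin -0.001 F [ 1.2  0.7 -0.1] w 47.8 t 27.375 j [ 0.37  0.41 -0.26  0.   -0.9  -1.52]
```

View pics/side17c.png

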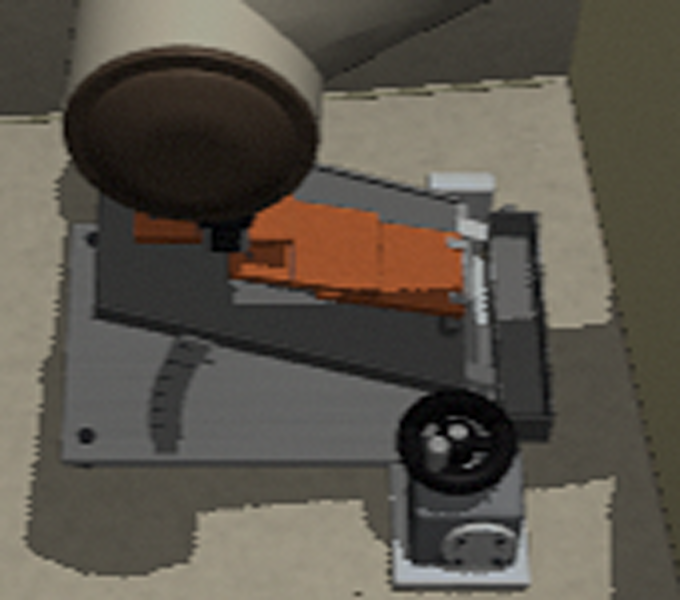

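Emit:
play_rows([
  {"gripper": 0.2, "tx": 0.006, "ty": 0.003, "tz": 0.02, "spin": 0},
  {"gripper": 0.2, "tx": 0.006, "ty": 0.003, "tz": 0.04, "spin": 0},
  {"gripper": 0.2, "tx": 0.006, "ty": 0.003, "tz": 0.04, "spin": 0},
  {"gripper": 0.2, "tx": 0.006, "ty": 0.003, "tz": 0.04, "spin": 0},
])

```text
clock: 27.88
position: [573.9, 51.0, 121.9]
ee_rot: [-0.207, 0.978, -0.0, -0.0]
contact_force: [-1.8, -0.3, 2.6]
gripper_width: 47.4
```

Run:
```python
from h import *
plan([574.4,51.5,121],np.radians(-156))
```

```text
pos [573.93  51.02 121.92] yaw -156.08 | tx ty tz [-0.0025  0.001   0.0037] spin -0.002 F [-1.8 -0.3  2.6] w 47.4 t 27.875 j [ 0.37  0.42 -0.28 -0.   -0.87 -1.52]
```

Emit:
play_rows([
  {"gripper": 0.0, "tx": -0.002, "ty": 0, "tz": 0, "spin": 0},
  {"gripper": -0.06, "tx": -0.002, "ty": 0, "tz": 0, "spin": 0},
  {"gripper": -0.1, "tx": -0.002, "ty": 0, "tz": 0.004, "spin": 0},
  {"gripper": -0.1, "tx": -0.002, "ty": 0, "tz": 0.004, "spin": 0},
])

```text
clock: 28.38
position: [574.1, 51.0, 121.0]
ee_rot: [-0.207, 0.978, -0.0, -0.001]
contact_force: [-5.9, -1.4, 4.9]
gripper_width: 47.4
```

Emit:
play_rows([
  {"gripper": -0.115, "tx": 0, "ty": 0, "tz": 0, "spin": 0},
  {"gripper": -0.115, "tx": 0, "ty": 0, "tz": 0, "spin": 0},
])

```text
clock: 28.62
position: [574.1, 51.0, 120.9]
ee_rot: [-0.207, 0.978, -0.0, -0.001]
contact_force: [-5.0, -1.6, 4.5]
gripper_width: 47.8
```

Emit:
play_rows([
  {"gripper": -0.13, "tx": 0, "ty": 0, "tz": 0, "spin": 0},
  {"gripper": -0.13, "tx": 0, "ty": 0, "tz": 0, "spin": 0},
])

```text
clock: 28.88
position: [574.0, 51.0, 120.9]
ee_rot: [-0.207, 0.978, -0.0, -0.001]
contact_force: [-4.4, -0.1, 4.8]
gripper_width: 48.4
```

Emit:
play_rows([
  {"gripper": -0.145, "tx": 0, "ty": 0, "tz": 0, "spin": 0},
  {"gripper": -0.145, "tx": 0, "ty": 0, "tz": 0, "spin": 0},
])

```text
clock: 29.12
position: [574.0, 51.1, 120.8]
ee_rot: [-0.207, 0.978, -0.0, -0.001]
contact_force: [-5.5, -0.9, 4.0]
gripper_width: 49.3
```

Emit:
play_rows([
  {"gripper": -0.155, "tx": 0, "ty": 0, "tz": 0, "spin": 0},
  {"gripper": -0.155, "tx": 0, "ty": 0, "tz": 0, "spin": 0},
])

```text
clock: 29.38
position: [574.7, 51.2, 120.6]
ee_rot: [-0.207, 0.978, -0.0, 0.0]
contact_force: [-2.1, -1.0, 3.3]
gripper_width: 49.2
```

Emit:
play_rows([
  {"gripper": -0.165, "tx": 0, "ty": 0, "tz": 0, "spin": 0},
  {"gripper": -0.165, "tx": 0, "ty": 0, "tz": 0, "spin": 0},
])

```text
clock: 29.62
position: [575.2, 51.5, 120.7]
ee_rot: [-0.207, 0.978, 0.0, 0.001]
contact_force: [-0.1, -1.0, 0.6]
gripper_width: 49.5
```

Emit:
play_rows([
  {"gripper": -0.165, "tx": 0.001, "ty": 0, "tz": 0.005, "spin": 0},
  {"gripper": -0.165, "tx": 0.002, "ty": 0, "tz": 0.01, "spin": 0},
  {"gripper": -0.165, "tx": 0.002, "ty": 0, "tz": 0.01, "spin": 0},
])

```text
clock: 30.0
position: [574.3, 51.3, 118.3]
ee_rot: [-0.207, 0.978, 0.0, 0.0]
contact_force: [0.6, 0.2, -0.0]
gripper_width: 50.0
```

Emit:
play_rows([
  {"gripper": -0.165, "tx": 0, "ty": 0, "tz": 0.005, "spin": 0},
  {"gripper": -0.165, "tx": 0, "ty": 0, "tz": 0.01, "spin": 0},
  {"gripper": -0.165, "tx": 0, "ty": 0, "tz": 0.01, "spin": 0},
])

```text
clock: 30.38
position: [574.0, 51.1, 115.7]
ee_rot: [-0.207, 0.978, -0.0, -0.0]
contact_force: [-0.9, 0.3, -0.1]
gripper_width: 49.5
```

Emit:
play_rows([
  {"gripper": -0.165, "tx": -0.002, "ty": 0, "tz": 0.005, "spin": 0},
  {"gripper": -0.165, "tx": -0.002, "ty": 0, "tz": 0.01, "spin": 0},
  {"gripper": -0.165, "tx": -0.002, "ty": 0, "tz": 0.01, "spin": 0},
])

```text
clock: 30.75
position: [574.3, 51.2, 113.1]
ee_rot: [-0.207, 0.978, -0.0, -0.0]
contact_force: [-1.4, -0.3, 1.3]
gripper_width: 49.9
```

Run:
```python
from h import *
plan([574.4,51.5,113],np.radians(-156))
s=snap('side','side18')
c=s['frame'][130:200,285:385,::-1]; cv2.imwrite('pics/side18c.png',cv2.resize(c,None,fx=8,fy=8,interpolation=cv2.INTER_CUBIC))
print('side',plane(s,[[291,182],[296,183],[360,200],[355,202]])[:4])
```

```text
pos [574.33  51.19 113.07] yaw -156.09 | tx ty tz [-0.0008  0.001   0.0003] spin -0.002 F [-1.4 -0.3  1.3] w 49.9 t 30.75 j [ 0.37  0.43 -0.29 -0.   -0.86 -1.52]
side (array([-0.13019013,  1.45661315, -9.23386561]), np.float64(55.63574842920451), np.float64(95.10744838667047), np.float64(3.258977883969064))
```

View pics/side18c.png

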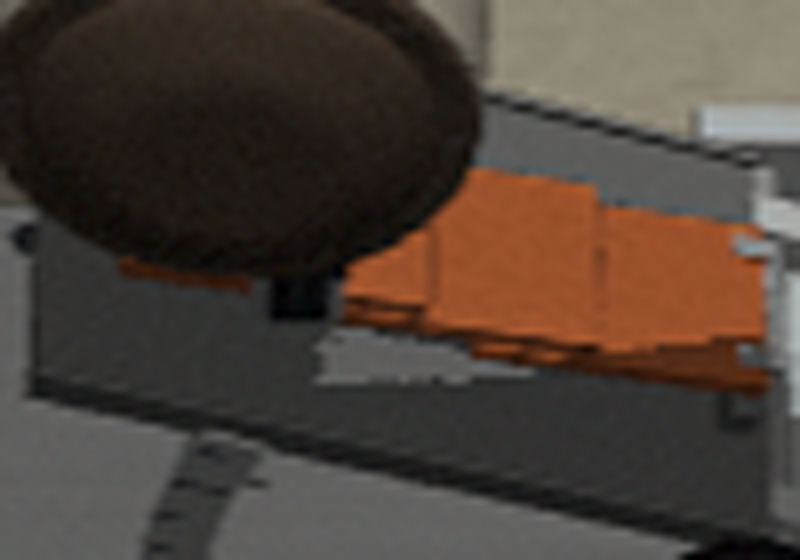

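Emit:
play_rows([
  {"gripper": -0.25, "tx": 0, "ty": 0, "tz": 0, "spin": 0},
  {"gripper": -0.35, "tx": 0, "ty": 0, "tz": -0.005, "spin": 0},
  {"gripper": -0.4, "tx": 0, "ty": 0, "tz": -0.03, "spin": 0},
  {"gripper": -0.4, "tx": 0, "ty": 0, "tz": -0.1, "spin": 0},
  {"gripper": -0.4, "tx": 0, "ty": 0, "tz": -0.25, "spin": 0},
  {"gripper": -0.4, "tx": -0.05, "ty": 0.15, "tz": -0.35, "spin": 0},
  {"gripper": -0.4, "tx": -0.15, "ty": 0.36, "tz": -0.35, "spin": 0},
  {"gripper": -0.4, "tx": -0.25, "ty": 0.57, "tz": -0.35, "spin": 0},
  {"gripper": -0.4, "tx": -0.35, "ty": 0.78, "tz": -0.35, "spin": 0},
  {"gripper": -0.4, "tx": -0.4, "ty": 0.95, "tz": -0.35, "spin": 0},
  {"gripper": -0.4, "tx": -0.4, "ty": 0.95, "tz": -0.35, "spin": 0},
])

```text
clock: 32.17
position: [569.1, 312.1, 200.8]
ee_rot: [-0.209, 0.978, 0.0, 0.0]
contact_force: [-0.5, -1.1, 0.9]
gripper_width: 60.0
```

```bash
cat > chk.py <<'E'
from h import *
import sys
r=np.radians; n=sys.argv[1]
plan([574.4,51.5,113],np.radians(-156))
s=snap('side','side'+n);t=snap('top','top'+n)
print('top deck',plane(t,[[355,200],[375,190],[382,205],[362,215]])[:4],plane(t,[[356,200],[403,178],[405,184],[358,206]])[:4])
for nm,im,F in(('top',t,(503.06,18.9,74.3)),('side',s,(500.76,18.73,74.3))):
    for k in (1,2):
        if k==2: print(nm,k,relfit(im,F,r(20),k))
        C=chain(F,YR,r(20),k); print(nm,k,'line',linepos(im,C,YR-.005,r(12.4)),'head',headpos(im,C,YR-.005,r(12.4)))
c=t['frame'][160:330,310:480,::-1]; cv2.imwrite(f'pics/top{n}c.png',cv2.resize(c,None,fx=3.5,fy=3.5,interpolation=cv2.INTER_CUBIC))
c=s['frame'][110:260,265:435,::-1]; cv2.imwrite(f'pics/side{n}c.png',cv2.resize(c,None,fx=4,fy=4,interpolation=cv2.INTER_CUBIC))
E
python3 chk.py 19
```

```text
pos [569.14 312.06 200.75] yaw -155.84 | tx ty tz [ 0.4075 -0.9597  0.3505] spin 0.003 F [-0.5 -1.1  0.9] w 60.0 t 32.175 j [ 0.75  0.46  0.01 -0.   -1.12 -1.9 ]
top deck (array([ 2.43569230e-01, -6.97555974e-03, -3.32574598e+01]), np.float64(13.694341429105743), np.float64(-1.6404408632828371), np.float64(2.3929844867891905)) (array([  0.31338652,   0.14500806, -90.90426524]), np.float64(19.050264951705742), np.float64(24.830600706431568), np.float64(1.4791213069734221))
top 1 line (np.float64(5.119935980020276), np.float32(17.844162)) head 42.783576011657715
top 2 (array([-1.91247027, -0.41229914, -0.01528185]), np.float64(52.785714715764435))
top 2 line (np.float64(6.136741820190017), np.float32(52.327484)) head 35.71405631303787
side 1 line (np.float64(0.0), np.float32(0.0)) head 31.7681725025177
side 2 (array([-1.44104372,  0.39526972, -0.04430431]), np.float64(1562.8712352378448))
side 2 line (np.float64(6.602106081328712), np.float32(10.199326)) head 36.677360251545906
```

View pics/top19c.png

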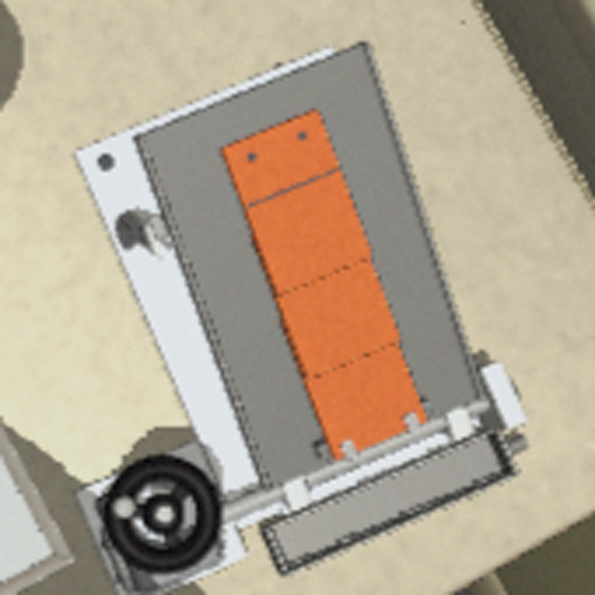

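View pics/side19c.png

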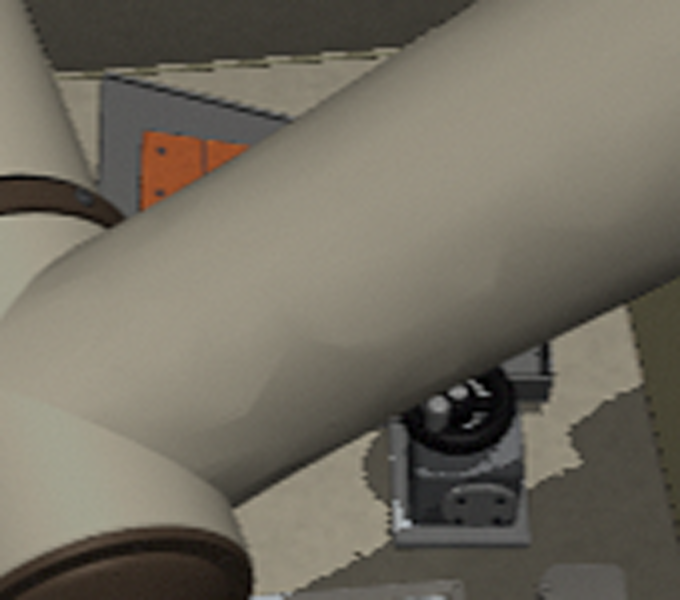

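Emit:
play_rows([
  {"gripper": -0.4, "tx": 0.15, "ty": 0.18, "tz": 0, "spin": 0},
  {"gripper": -0.4, "tx": 0.3, "ty": 0.36, "tz": 0, "spin": 0},
  {"gripper": -0.4, "tx": 0.45, "ty": 0.54, "tz": 0, "spin": 0},
  {"gripper": -0.4, "tx": 0.6, "ty": 0.72, "tz": 0, "spin": 0},
  {"gripper": -0.4, "tx": 0.75, "ty": 0.9, "tz": 0, "spin": 0},
  {"gripper": -0.4, "tx": 0.85, "ty": 1, "tz": 0, "spin": 0},
  {"gripper": -0.4, "tx": 0.85, "ty": 1, "tz": 0, "spin": 0},
  {"gripper": -0.4, "tx": 0.85, "ty": 1, "tz": 0, "spin": 0},
])

```text
clock: 33.28
position: [274.9, 450.6, 201.2]
ee_rot: [-0.207, 0.978, 0.0, 0.0]
contact_force: [-0.4, -0.3, -0.4]
gripper_width: 59.5
```

```bash
python3 chk.py 20
python3 - <<'E'
from h import *
t=load('top20');s=load('side20')
def planes(im,polys):
    m=np.zeros((480,640),np.uint8); cv2.fillPoly(m,[np.int32(p) for p in polys],1); return m
L_=[[353,207],[367,201],[372,212],[388,272],[383,288]]
def fitm(im,m):
    vv,uu=np.nonzero(m); P=np.array([p2w(im,u,v) for u,v in zip(uu,vv) if im['depth'][v,u]>0]); ok=np.ones(len(P),bool)
    for _ in range(4):
        A=np.c_[P[:,:2],np.ones(len(P))]; c=np.linalg.lstsq(A[ok],P[ok,2],rcond=None)[0]; q=P[:,2]-A@c; ok=abs(q)<2.5*np.std(q[ok])
    return np.degrees(np.arctan(np.hypot(*c[:2]))),np.degrees(np.arctan2(c[1],c[0])),ok.sum(),len(P)
m=planes(t,[[[356,201],[405,179],[408,186],[358,209]],[[358,209],[370,206],[388,270],[382,274]],[[404,190],[411,190],[433,255],[428,258]]])
print('top20',fitm(t,m)); print('top8 same mask partly',fitm(load('top8'),m),fitm(load('top15'),m))
v=t['frame'].copy(); v[m>0]=[0,255,0]; cv2.imwrite('pics/mask20.png',cv2.resize(v[160:330,310:480,::-1],None,fx=3.5,fy=3.5))
def pin(im):
    g=im['frame'].max(2)[298:312,338:350].astype(float); w=np.clip(g-100,0,None); w[:,:3]=0; vv,uu=np.mgrid[298:312,338:350]
    n,l,st,ce=cv2.connectedComponentsWithStats((g>100).astype(np.uint8)); 
    return [(tuple(ce[i].round(2)+[338,298]),st[i,4]) for i in range(1,n)]
for n in('top70','top15','top20'): print(n,pin(load(n)))
E
```

```text
pos [274.87 450.58 201.2 ] yaw -156.14 | tx ty tz [-0.4499 -1.9446  0.3525] spin -0.003 F [-0.4 -0.3 -0.4] w 59.5 t 33.275 j [ 1.33  0.26 -0.3   0.   -1.02 -2.49]
top deck (array([ 2.65575116e-01,  2.63041568e-02, -4.98617375e+01]), np.float64(14.942539250368574), np.float64(5.656469880107081), np.float64(2.2764721863504556)) (array([  0.27435785,   0.13195342, -65.61416296]), np.float64(16.932365517173345), np.float64(25.685399467121755), np.float64(1.398805568077903))
top 1 line (np.float64(5.153020481951866), np.float32(15.578537)) head 14.552885055541992
top 2 (array([-1.93125277, -0.45268927, -0.01458823]), np.float64(52.70996080233564))
top 2 line (np.float64(6.150371009000901), np.float32(46.323837)) head 35.697310730814934
side 1 line (np.float64(4.49407178661818), np.float32(9.317505)) head 41.41656635701656
side 2 (array([-1.48753519, -0.12564872, -0.01518983]), np.float64(69.14838855452534))
side 2 line (np.float64(6.530068892208303), np.float32(29.225822)) head 36.46454778313637
top20 (np.float64(20.222991716935695), np.float64(24.507929173481884), np.int64(1688), 1713)
t
[... 257 characters left out ...]
((np.float64(345.15), np.float64(304.62)), np.int32(26)), ((np.float64(349.0), np.float64(302.5)), np.int32(2)), ((np.float64(338.29), np.float64(309.14)), np.int32(7)), ((np.float64(348.67), np.float64(309.17)), np.int32(6))]
top15 [((np.float64(339.09), np.float64(299.09)), np.int32(11)), ((np.float64(345.58), np.float64(304.26)), np.int32(31)), ((np.float64(338.29), np.float64(309.14)), np.int32(7)), ((np.float64(348.57), np.float64(309.29)), np.int32(7))]
top20 [((np.float64(339.09), np.float64(299.09)), np.int32(11)), ((np.float64(345.15), np.float64(304.62)), np.int32(26)), ((np.float64(338.29), np.float64(309.14)), np.int32(7)), ((np.float64(348.67), np.float64(309.17)), np.int32(6))]
```

View pics/side20c.png

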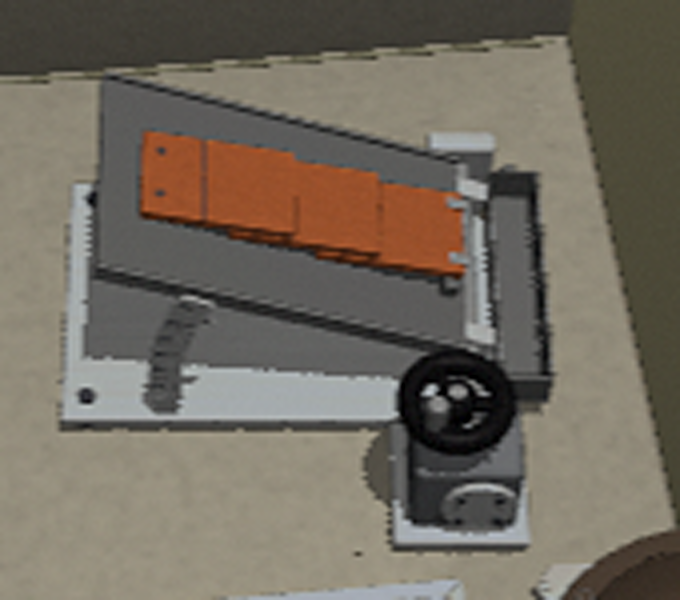

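View pics/mask20.png

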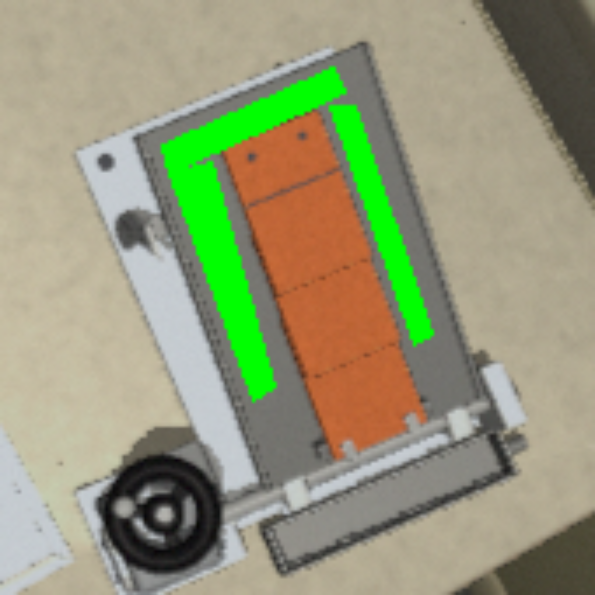

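```bash
python3 -c "
from h import *
print(job_done()); print(read_state()['clock'])"
```

```text
the job is handed in; nothing more can be done
None
the job is handed in; nothing more can be done
```

The ramp is set to about 20° and both loose tiles are laid up the deck. I handed the job in at about 33 s of the 72 s allowed. The arm was clear and touching nothing.

- **Order:** I turned the handwheel to about 20° and laid tile_a on the clipped tile. I then had to reset the wheel before laying tile_b on tile_a.
- **What went wrong:** pressing tile_a down (about 10 N) drove the deck back to about 17°. I saw this in the check pictures, turned the wheel 45° to bring it back with tile_a in place, and laid tile_b with a loosened grip. The deck did not move that time.
- **Deck slope, last check:** the depth readings from the top camera give 20.2°, and that camera reads about 0.1–0.2° higher than the side one. The crank pin is back where it was when I first set 20°.
- **Tile positions, last check:**
  - **tile_a:** its tail is about 0.6–0.8 mm below the scribed line. It sits about 0.2 mm to one side and is turned about 0.5°.
  - **tile_b:** its tail is about 0.5–0.6 mm below tile_a's line. It is turned about 0.3° more than tile_a and its sides are flush within about 0.5 mm.
  - **Heads:** both appear to rest on the deck.
- **Disagreements:** the two cameras differ by about 2 mm in absolute position, so I relied on measurements within each camera. Fitting the whole tile outline puts the tails lower than the scribed-line measurements do: about 0.9–1.4 mm for tile_a, and a total of 1.5–1.9 mm for tile_b measured from the clipped tile. I trusted the line measurements and did not nudge the tiles further.

I did not touch the bystander objects.

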